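Fetch the eraser from under the shoe rack with the reacher

TASK

The yellow eraser has slid under the low slatted shoe rack: lift the orange reacher out of its wooden holder by its shaft, lay it flat on the open shelf and let go, then take it again across its grey grip and red trigger. Put its open jaws round the eraser under the rack, squeeze the trigger to close them on it, draw it out, lower it into the shallow dark wooden tray and only let go when it is just above or on the tray floor. Finish with the reacher lying flat on the shelf, out of the hand and with its jaws open; never touch the eraser with the fingers and leave everything else where it is.

Things in the scene. Friction and masses are not known exactly. Their poses are not given: they have to be found in the camera images.
- rack: Low slatted wooden shoe rack, fixed, 130 (x) x 310 (y) x 64 mm high; origin at its footprint's centre. Front (local x -65 mm) open, 290 mm between side panels, 52 mm high below the slats; 12 mm high lip at the far side from x 57 mm. Slats run along y. Eraser, clip and cap lie under it in lanes at local y near -95, 0, 95 mm (order varies)
- eraser_center (a point): Centre of the yellow rubber eraser block, 70 (its x) x 32 (its y) x 28 mm (height), about 45 g, lying flat under the rack with its long axis nearly along the rack's x
- reacher_shaft (a point): Centre of the reacher's orange shaft block (70 long in x, 28 wide in y, 42 mm high; this point 21 mm above the underside). Carry grasp across y here: free for fingers from 25 mm behind to 15 mm ahead of this point. Axes: x towards the jaws, y to the left, z up
- reacher_grip (a point): Squeezing grasp, across y: 68 mm behind and 2 mm right of the shaft centre, 20 mm above the underside, midway between the grey fixed grip (left, outer face 31 mm from here, 60 mm long, 40 mm high) and the red trigger pad (right, outer face 31 mm from here when released, 3 to 39 mm above the underside). Width across both: 62 mm released, about 55 lightly held, 44 with the eraser in the jaws
- reacher_jaws (a point): Point between the open jaws, 82 mm ahead of the shaft centre, 16 mm above the underside. Pads 35 mm long, 2 to 30 mm above the underside, end 18 mm ahead of here. Left jaw fixed: inner face 26, outer 36 mm to the left. Right jaw moves: inner face 30, tip outside 47 mm to the right when open; closes leftward as the trigger is squeezed. Space between the jaws is free from 45 mm behind here
- trigger (a joint): Trigger angle, rad: 0 released (jaws 56 mm open), about 0.42 with the eraser held, 0.7 the stop. The jaw turns one to one with it. Sprung open: at the pad it takes about 9 N to start, 12 N with the eraser held; 25 N is a good squeeze. The hinge lies 43 mm ahead of the squeezing grasp
- trigger_pad: Red trigger pad of the reacher (moves with the trigger); its origin lies on the trigger hinge
- fixed_jaw: Left, fixed jaw pad of the reacher; its origin and axes are the reacher's own: below the shaft centre, at the underside
- moving_jaw: Right, moving jaw of the reacher; its origin lies on the jaw hinge
- eraser: The yellow eraser itself; origin at the centre of its underside
- reacher: The whole reacher, 200 mm long, about 180 g, heaviest at its grip, flat underside; origin at the underside, below the shaft centre. It starts in the holder with its underside 8 mm above the shelf
- holder: Fixed light wooden holder of the reacher, to the left or right; its axes are the reacher's at the start, origin on the shelf below the shaft centre. Floor 8 mm thick, local x -108 to 60, y -63 to 49 mm. Side walls, x -108 to -40 mm, 56 mm high, stand so close to grip and trigger (inner faces y 36, -50 mm) that fingers do not fit; back wall 30 mm high
- tray: Fixed shallow dark wooden tray, 150 (x) x 120 (y) mm, rim 6 mm wide and 10 mm high, floor 4 mm above the shelf; origin at the centre of its footprint. Stands on the other side from the holder
- clip: Green lunchbox latch clip, 70 x 30 x 26 mm, loose under the rack, leave alone; origin at the centre of its underside
- cap: Blue steel bottle cap, 56 mm diameter, 24 mm high, loose under the rack, leave alone; origin at the centre of its underside
- stand: Slotted wooden stand, fixed, 110 x 90 x 36 mm, with three bus passes upright in it to 72 mm above the shelf, far left or right; origin at the centre of its underside
- pass0: Blue bus pass 86 x 4 x 60 mm, loose in the stand
- pass1: White bus pass, likewise
- pass2: Red bus pass, likewise
- bottle: Blue steel water bottle, loose, standing, 72 mm diameter, 200 mm high; origin at the centre of its underside
- lunchbox: Green lunchbox with white lid, loose, 120 x 174 x 64 mm; origin at the centre of its underside
- keybowl: White bowl, loose, 120 mm across, 45 mm high; origin at the centre of its underside
Things that resemble listed ones, but are neither listed nor needed, are in the scene too. Leave any blue look-alike of the reacher alone.

How it is judged:
By the outcome, as a careful person would: the job done as asked, in the order asked, and still so for the second after the job is handed in, with the robot touching nothing.
It also fails if it takes over 72 s, if anything falls off the work surface, if the arm or the gripper's body presses on something with over 40 N, if the wrist force passes 120 N, or if a joint passes its speed limit or range.

ROBOT

A 7-joint arm with a two-finger parallel gripper is mounted at the origin on the work surface. World frame = base frame: x ahead of the robot, y to its left, z up, the work surface at z = 0. Lengths are in m, angles in rad, forces in N, time in s.
With the tool pointing down it reaches from about 0.35 to 0.9 m from the base axis. Payload 8.1 kg.
Tool frame: the origin (TCP) lies at the centre of the arm's flange, where the gripper is bolted on; the fingertips stand 178 mm ahead of it and the grasp point (between the pads) lies 159 mm ahead of it; z points along the fingers, y is the direction in which the jaws open and shut (so a half turn about z gives the same grasp; the last joint's range is limited). The gripper opens to 92 mm and grips with 3 to 60 N. Pads are 19 mm wide; open, the fingers measure 130 mm over their backs; the gripper's body (75 mm by 190 mm) begins 47 mm behind the grasp point.
Start: joints at [1, 0.434, 0.025, 1.573, -0.012, 1.134, -0.075], TCP at [0.282, -0.558, 0.405] pointing down, gripper open.
Joint ranges: [-2.62, 2.62], [-0.44, 2.09], [-1.27, 1.32], [0.08, 2.57], [-1.32, 4.46], [0.12, 2], [-2.74, 2.74]. Speed limits (rad/s): [2.22, 2.22, 3.01, 3.01, 3.14, 3.14, 3.14].

INTERFACE

Orientations are given as a rotation vector (axis times angle).
In Python, from cell import arm, get_image, camera_model gives the robot as it stands. The module is installed in compiled form; this text tells all that it offers.
- The arm moves only by the shell command python3 -m pendant 'ROWS' [FORCE]. ROWS is JSON, a list that holds one entry, the list of rows, each a list of 7 numbers: the shift along the tool's x, y, z in mm, then the turn, a rotation vector about the tool's x, y, z in rad, then the closure, from -1 (fully open) to 1 (shut). In form: [[[x, y, z, rx, ry, rz, hand], ...]]. A call has 1 to 20 rows; each row is the pose to reach, as a shift and turn from the pose commanded when the call began, along the tool's axes at that moment; what a row does not reach only later rows make up. A row lasts 1/8 s, in which the tool goes at most 62.5 mm and 10.7 degrees, less where a joint would pass 70% of its speed; a pose out of reach is approached as far as the arm can. A call with a gripper value outside its range is refused whole. The fingers move at their own pace and stop on an object; FORCE is the grip in N (left out, the last holds). Time passes only in rows, so rows that repeat a pose let the fingers close. It gives the time, the measured TCP pose, the force and the opening at its end, in the units of the state.
- arm.observe(): the state, without advancing time (a new reading comes with each control period).
- get_image(name): name is "side" or "top"; returns the picture (420x560x3 uint8, red, green, blue); there is no depth.
- camera_model(name): a dict with "fx", "fy", "cx", "cy" (pixels), "k1" (the pictures are not rectified: a ray, as slopes to the right and down, at radius r is drawn at 1 + k1 r^2 times it, then the intrinsics apply), "position" and "orientation" of the camera in the world. Camera axes: x right, y down, z forward; pixel columns grow to the right and rows downward; lengths in m; the calibration is good to about 2 mm. A picture is of the moment at which its call begins. camera_model takes no time and is no camera call.
- arm.sign_off(): hands the job in, once; it reports no verdict.
The state is a dict: "clock": time; "joints": joint angles; "dq": joint speeds; "joint_efforts": joint torques, N m; "position": TCP position; "ee_rot": TCP orientation; "force": force on the tool from outside, world axes, zero at the start; "ft_torque": the same for the moment, N m; "width": opening from 0.0 (shut) to 1.0 (fully open).
Only numpy, scipy, OpenCV 4.12 (cv2) and the standard library are available. Lean on these libraries where they do the work, as an engineer would, in place of code of your own. Each camera call takes 0.05 s, during which the arm holds its last target.

## Working session

There is one attempt and no reset: what is moved stays moved. The work goes in short steps, Python scripts to look and compute and a shell command to move; the robot and the scene stay as the last step left them, time stands still between calls to the robot, and variables do not carry over. Pictures are saved under pics/ and viewed, and the job is handed in when it is done.

```bash
mkdir -p pics; ls
python3 - <<'E'
from cell import arm,get_image,camera_model
import cv2
s=arm.observe()
print(s)
for n in("side","top"):
    print(n,camera_model(n))
    cv2.imwrite(f"pics/{n}0.png",get_image(n)[:,:,::-1])
E
```

```text
pics
{'clock': 0.0, 'joints': array([ 1.00040918,  0.43520963,  0.02494573,  1.57409789, -0.01161058,
        1.13399333, -0.07509869]), 'dq': array([-4.70613599e-04,  5.73037779e-04,  4.00903312e-04, -1.42637729e-03,
        8.41275935e-04,  9.24564953e-05, -2.62425568e-05]), 'joint_efforts': array([-6.82403206e-04, -6.67861319e+01,  9.84687880e-01, -3.14456928e+01,
       -6.05695182e-02,  4.30466223e-02,  2.12839905e-04]), 'position': array([ 0.28169963, -0.55765309,  0.40395242]), 'ee_rot': array([-3.05462116e+00, -7.27698290e-01,  7.51629179e-04]), 'force': array([ 0.67672704,  0.81413762, -0.24511241]), 'ft_torque': array([-0.01335541, -0.0532493 ,  0.01356675]), 'width': 0.9977946642338148}
side {'fx': 482.2604670418913, 'fy': 482.2604670418913, 'cx': 282.6900779035915, 'cy': 206.98474642200057, 'k1': 0.038235462110496915, 'position': array([ 0.33032766, -0.93172442,  1.16871074]), 'orientation': array([-2.42550502,  0.1730017 , -0.07772815])}
top {'fx': 496.97455560520706, 'fy': 496.97455560520706, 'cx': 277.7115854892968, 'cy': 210.24439136002368, 'k1': -0.046276320919823276, 'position': array([ 0.1299558 , -0.00906377,  1.72013546]), 'orientation': array([-2.09953983,  2.13803836, -0.20485934])}
```

View pics/side0.png

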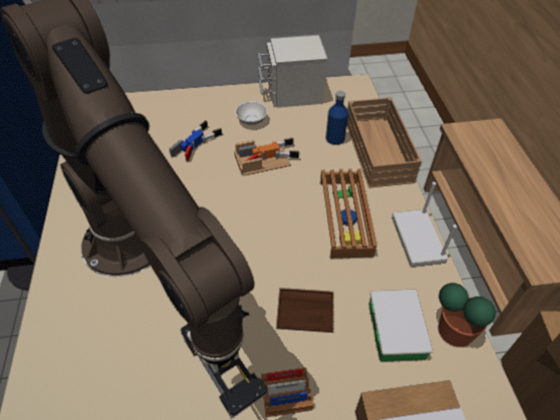

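View pics/top0.png

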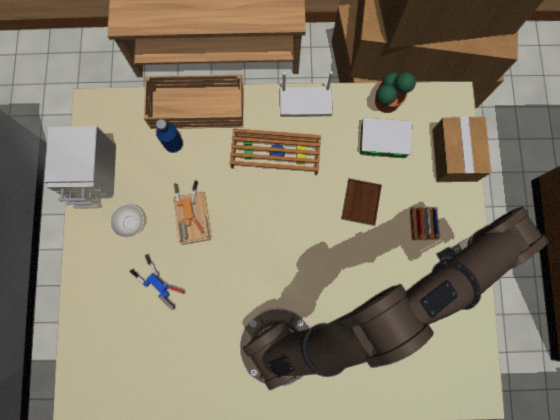

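```bash
cat > h.py <<'E'
import numpy as np,cv2
from scipy.spatial.transform import Rotation as R
from cell import arm,get_image,camera_model
CM={n:camera_model(n) for n in("side","top")}
def ray(n,u,v):
    c=CM[n]; d=np.array([(u-c['cx'])/c['fx'],(v-c['cy'])/c['fy']])
    p=d.copy()
    for _ in range(20): p=d/(1+c['k1']*(p@p))
    return c['position'],R.from_rotvec(c['orientation']).apply([p[0],p[1],1])
def plane(n,u,v,z):
    o,d=ray(n,u,v); return o+d*(z-o[2])/d[2]
def proj(n,X):
    c=CM[n]; q=R.from_rotvec(c['orientation']).inv().apply(np.array(X)-c['position']); p=q[:2]/q[2]
    p=p*(1+c['k1']*(p@p)); return np.array([c['fx']*p[0]+c['cx'],c['fy']*p[1]+c['cy']])
def tri(a,b):
    # a=(name,u,v)
    (o1,d1),(o2,d2)=ray(*a),ray(*b)
    A=np.stack([d1,-d2],1); t=np.linalg.lstsq(A,o2-o1,rcond=None)[0]
    p,q=o1+d1*t[0],o2+d2*t[1]; return (p+q)/2,np.linalg.norm(p-q)
def crop(n,u0,v0,w,hh,k,out,im=None):
    im=get_image(n) if im is None else im
    c=cv2.resize(im[v0:v0+hh,u0:u0+w],None,fx=k,fy=k,interpolation=cv2.INTER_CUBIC)
    cv2.imwrite(out,c[:,:,::-1])
E
python3 - <<'E'
from h import *
T=cv2.imread("pics/top0.png")[:,:,::-1];S=cv2.imread("pics/side0.png")[:,:,::-1]
a=[cv2.resize(x,None,fx=k,fy=k,interpolation=cv2.INTER_CUBIC) for x,k in((T[170:250,150:230],5),(S[125:185,220:310],4.444))]
b=[cv2.resize(x,None,fx=k,fy=k,interpolation=cv2.INTER_CUBIC) for x,k in((T[120:180,220:330],3.636),(S[160:260,310:385],4))]
import numpy as np
def cat(l):
    H=max(x.shape[0] for x in l); return np.hstack([np.pad(x,((0,H-x.shape[0]),(0,0),(0,0))) for x in l])
cv2.imwrite("pics/c1.png",cat(a)[:,:,::-1]);cv2.imwrite("pics/c2.png",cat(b)[:,:,::-1])
E
```

```text
(no output)
```

View pics/c1.png

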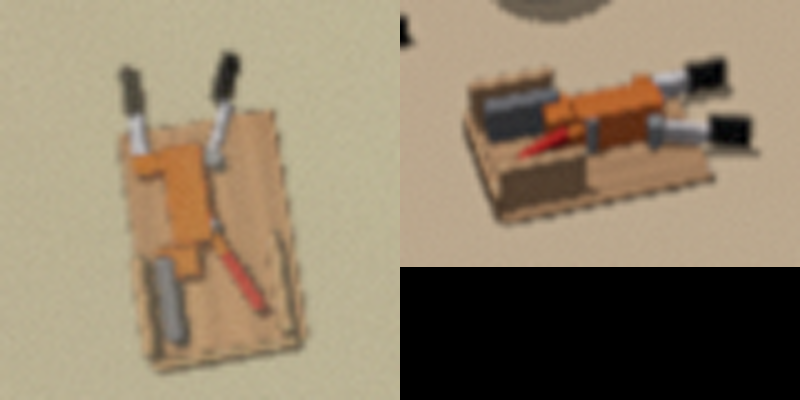

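View pics/c2.png

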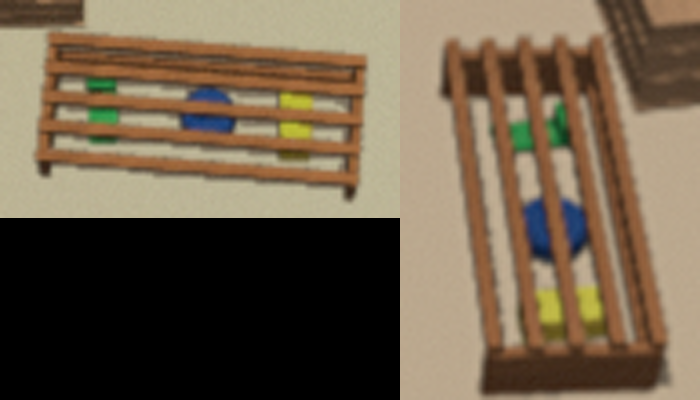

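```bash
cat >> h.py <<'E'
from scipy.optimize import least_squares
def fit(obs,x0,z=0.0):
    # obs: list (cam,u,v,(lx,ly,lz)mm) ; pose x,y (m), yaw
    def X(p,l): 
        c,s=np.cos(p[2]),np.sin(p[2]); return [p[0]+(c*l[0]-s*l[1])/1e3,p[1]+(s*l[0]+c*l[1])/1e3,l[2]/1e3+z]
    f=lambda p:np.concatenate([proj(n,X(p,l))-(u,v) for n,u,v,l in obs])
    r=least_squares(f,x0,loss='soft_l1'); return r.x,r.fun.reshape(-1,2)
E
python3 - <<'E'
from h import *
t=lambda a,b,l:("top",150+a/5-.4,170+b/5-.4,l)
s=lambda a,b,l:("side",220+a/4.444-.4,125+b/4.444-.4,l)
obs=[t(125,67,(100,31,38)),t(168,343,(-98,29,48)),t(150,262,(-38,29,48)),t(204,145,(35,-14,50)),t(212,238,(-35,-14,50)),
t(119,138,(60,49,8)),t(274,112,(60,-63,8)),s(103,222,(-108,-63,0)),s(314,178,(60,-63,4)),
s(153,118-25,(-38,29,48))]
p,r=fit(obs,[.55,.3,0.1]);print(p,np.round(r,1))
# rack: corners of slats top z 64
t=lambda a,b,l:("top",220+a/3.636-.4,120+b/3.636-.4,l)
s=lambda a,b,l:("side",310+a/4-.4,160+b/4-.4,l)
obs=[t(48,34,(65,155,64)),t(366,57,(65,-155,64)),t(37,158,(-65,155,64)),t(354,185,(-65,-155,64)),
s(445,42,(-65,155,64)) if 0 else s(45,42,(-65,155,64)),s(201,38,(65,155,64)),s(86,352,(-65,-155,64)),s(263,345,(65,-155,64))]
p,r=fit(obs,[.75,.1,0.0]);print(p,np.round(r,1))
q=p
# eraser: yellow mask both views
for n in("top","side"):
    im=cv2.imread(f"pics/{n}0.png");h=cv2.cvtColor(im,cv2.COLOR_BGR2HSV)
    m=cv2.inRange(h,(24,140,90),(36,255,255))
    k,l,st,ce=cv2.connectedComponentsWithStats(m)
    for i in range(1,k):
        if st[i,4]>6: print(n,st[i],ce[i],plane(n,*ce[i],.028))
    for c in("tray",):
        m=cv2.inRange(im,(0,0,0),(60,60,100))
E
```

```text
[0.4693714  0.30115801 0.16339951] [[ 0.3  0.4]
 [-0.2 -0.1]
 [ 0.9 -1. ]
 [-0.7 -0.4]
 [ 0.6  0.6]
 [-0.2 -0.1]
 [-0.  -0.5]
 [-0.5  0.9]
 [-0.9 -0.3]
 [ 0.4 -2.3]]
[ 0.67232818 -0.00780852 -0.1027686 ] [[ 0.9 -0.9]
 [ 1.4 -0.2]
 [ 0.1  0.4]
 [ 2.2  0.3]
 [-0.7 -1.1]
 [ 0.1 -1. ]
 [-0.7 -1.2]
 [ 0.8 -0.7]]
top [297 145   9   5  39] [300.76923077 147.30769231] [ 0.68940896 -0.09601068  0.028     ]
top [297 153   9   5  39] [300.53846154 155.12820513] [ 0.66038279 -0.09439828  0.028     ]
side [344 233   7  11  59] [347.33898305 237.50847458] [ 0.65684844 -0.10499518  0.028     ]
side [354 232   7  12  56] [357.41071429 236.44642857] [ 0.68739932 -0.10524695  0.028     ]
```

```bash
cat >> h.py <<'E'
def togo(x,y,zg,yaw,off=(0,0)):
    # target grasp point (m), tool down, tool-x yaw; prints shift in tool frame mm and rz
    s=arm.observe(); Rt=R.from_rotvec(s['ee_rot'])
    Rg=R.from_euler('z',yaw)*R.from_euler('x',np.pi)
    d=Rt.inv().apply(np.array([x,y,zg+.159])-s['position'])*1e3
    rv=(Rt.inv()*Rg).as_rotvec()
    print('clk',round(s['clock'],2),'shift',d.round(1),'turn',rv.round(3),'F',s['force'].round(1),'w',round(s['width']*92,1),'q',s['joints'].round(2))
def st():
    s=arm.observe(); Rt=R.from_rotvec(s['ee_rot']); g=s['position']+Rt.apply([0,0,.159])
    x=Rt.apply([1,0,0]); print('clk',round(s['clock'],2),'grasp',(g*1e3).round(1),'yaw',round(np.arctan2(x[1],x[0]),3),'zaxis',Rt.apply([0,0,1]).round(3),'F',s['force'].round(1),'w',round(s['width']*92,1),'q',s['joints'].round(2))
E
python3 - <<'E'
from h import *
T=cv2.imread("pics/top0.png")[:,:,::-1];S=cv2.imread("pics/side0.png")[:,:,::-1]
crop("top",335,170,55,60,7,"pics/tr1.png",T);crop("side",268,280,75,60,7,"pics/tr2.png",S)
crop("top",275,125,50,55,10,"pics/er1.png",T);crop("side",325,210,60,55,10,"pics/er2.png",S)
st()
c,s=np.cos(.163),np.sin(.163)
togo(.4694-.006*c,.3012-.006*s,.2,.163)
E
```

```text
clk 0.1 grasp [ 281.6 -557.5  245. ] yaw 0.468 zaxis [-0.001  0.001 -1.   ] F [ 0.4  0.5 -0.1] w 91.9 q [ 1.    0.44  0.02  1.57 -0.01  1.13 -0.08]
clk 0.1 shift [ 549.  -683.8   45.9] turn [-0.001  0.     0.305] F [ 0.4  0.5 -0.1] w 91.9 q [ 1.    0.44  0.02  1.57 -0.01  1.13 -0.08]
```

View pics/tr1.png

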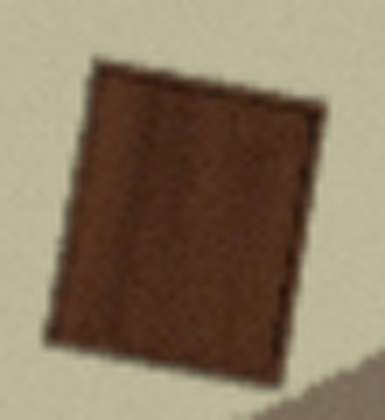

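View pics/tr2.png

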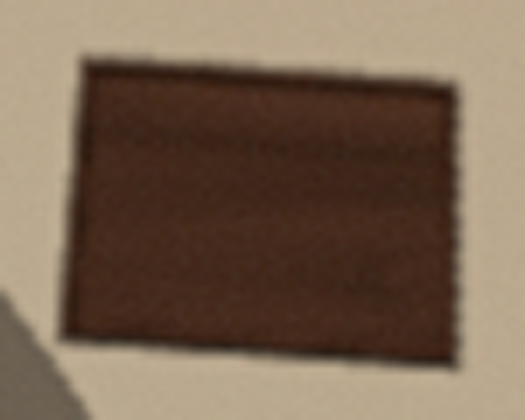

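View pics/er1.png

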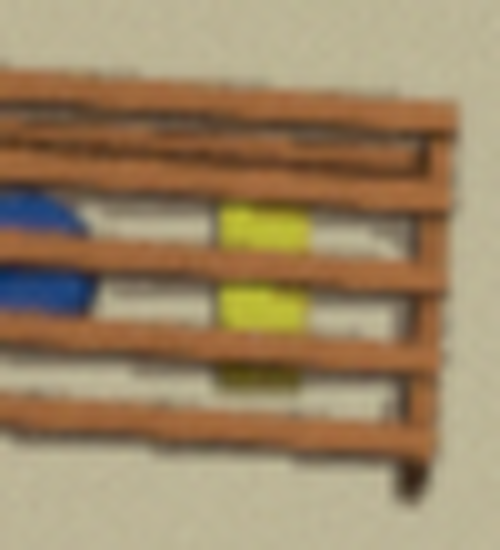

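View pics/er2.png

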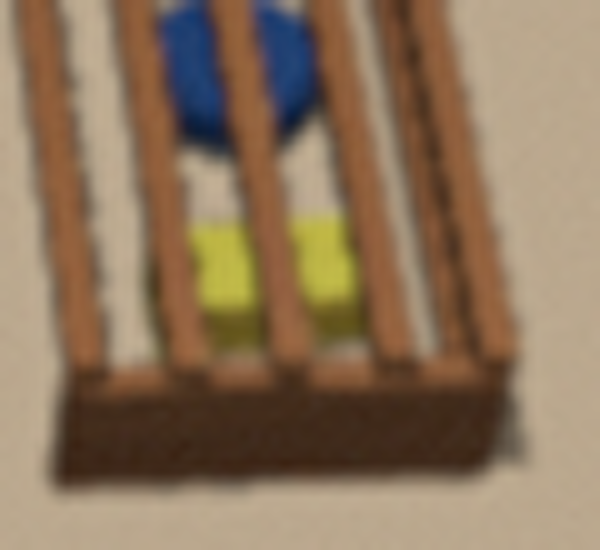

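```bash
python3 -m pendant '[[[549,-684,46,0,0,0.305,-1],[549,-684,46,0,0,0.305,-1],[549,-684,46,0,0,0.305,-1],[549,-684,46,0,0,0.305,-1],[549,-684,46,0,0,0.305,-1],[549,-684,46,0,0,0.305,-1],[549,-684,46,0,0,0.305,-1],[549,-684,46,0,0,0.305,-1],[549,-684,46,0,0,0.305,-1],[549,-684,46,0,0,0.305,-1],[549,-684,46,0,0,0.305,-1],[549,-684,46,0,0,0.305,-1],[549,-684,46,0,0,0.305,-1],[549,-684,46,0,0,0.305,-1],[549,-684,46,0,0,0.305,-1],[549,-684,46,0,0,0.305,-1],[549,-684,46,0,0,0.305,-1],[549,-684,46,0,0,0.305,-1]]]'
python3 - <<'E'
from h import *
st()
t=lambda a,b,z:plane("top",275+a/10-.45,125+b/10-.45,z)*1e3
s=lambda a,b,z:plane("side",325+a/10-.45,210+b/10-.45,z)*1e3
print('L',t(221,225,.028),t(223,310,.028),'R',t(310,230,.028),t(306,315,.028))
print('front bottom',t(217,388,0),t(300,392,0))
print('side near edge top',s(205,308,.028),s(350,301,.028),'far',s(200,225,.028),s(345,212,.028),'near bottom',s(215,345,0),s(360,335,0))
print('front edge side',s(152,310,.0), s(152,310,.028))
tt=lambda a,b,l:("top",335+a/7-.43,170+b/7-.43,l)
ss=lambda a,b,l:("side",268+a/7-.43,280+b/7-.43,l)
p,r=fit([tt(95,60,(75,60,10)),tt(327,103,(75,-60,10)),tt(282,386,(-75,-60,10)),tt(45,345,(-75,60,10)),
 ss(82,60,(-75,60,10)),ss(457,82,(75,60,10)),ss(457,360,(75,-60,10)),ss(62,336,(-75,-60,10))],[.5,-.25,0])
print('tray',p,r.round(1).tolist())
E
```

```text
clock: 2.35
position: [0.4637, 0.2988, 0.3589]
ee_rot: [3.131, 0.252, 0.001]
force: [0.7, 0.1, 0.1]
width: 1.002
clk 2.35 grasp [463.8 298.7 199.9] yaw 0.161 zaxis [ 0.    -0.001 -1.   ] F [0.7 0.1 0.1] w 92.2 q [-0.34  0.4  -0.45  1.78  0.2   1.   -2.27]
L [690.63873595 -81.36811148  28.        ] [659.06269812 -81.26869656  28.        ] R [ 688.19535372 -113.00803722   28.        ] [ 656.67349234 -110.66540019   28.        ]
front bottom [638.6232233  -79.55647094   0.        ] [ 636.58136719 -109.35237131    0.        ]
side near edge top [ 647.71620009 -114.31696175   28.        ] [ 690.73572485 -117.68335453   28.        ] far [653.33716263 -83.87604853  28.        ] [697.54457279 -85.03338745  28.        ] near bottom [ 655.30295804 -108.1943995     0.        ] [ 699.3824171  -110.54848443    0.        ]
front edge side [639.46812954 -92.78614371   0.        ] [ 632.0617348  -112.88544705   28.        ]
tray [ 0.49383206 -0.3081077  -0.20781362] [[0.7, -0.5], [0.9, -0.5], [1.0, 0.1], [1.0, -0.4], [-0.7, -1.0], [-0.1, -0.9], [0.3, -0.3], [-1.0, -0.5]]
```

```bash
python3 -m pendant '[[[0,0,60,0,0,0.002,-1],[0,0,100,0,0,0.002,-1],[0,0,130,0,0,0.002,-1],[0,0,130,0,0,0.002,-1]]]'
python3 - <<'E'
from h import *
st()
a=get_image("top");b=get_image("side")
crop("top",130,150,110,100,5,"pics/d1.png",a);crop("side",210,100,120,100,5,"pics/d2.png",b)
E
```

```text
clock: 2.85
position: [0.463, 0.2988, 0.2272]
ee_rot: [3.129, 0.251, -0.005]
force: [0.2, -0.7, -0.1]
width: 0.999
clk 2.85 grasp [462.5 298.4  68.2] yaw 0.16 zaxis [-0.003 -0.003 -1.   ] F [ 0.2 -0.7 -0.1] w 91.9 q [-0.39  0.56 -0.39  1.91  0.31  0.73 -2.37]
```

View pics/d1.png

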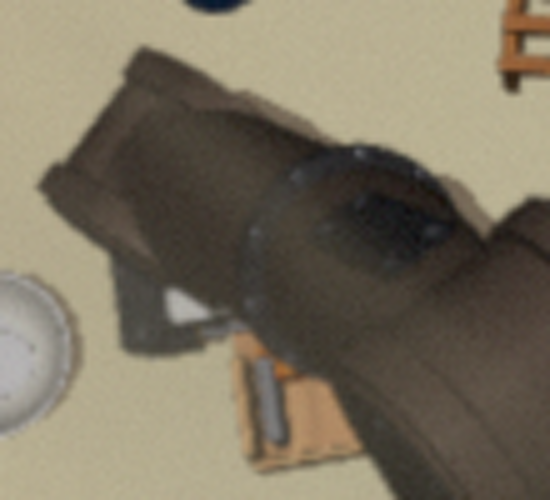

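View pics/d2.png

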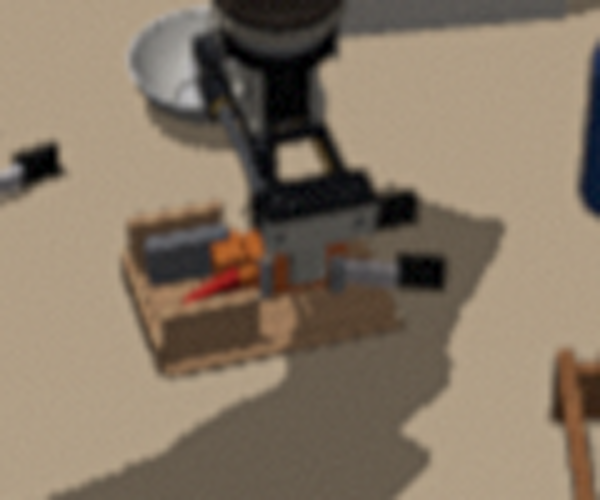

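```bash
python3 -m pendant '[[[0,0,25,0,0,0,-1],[0,0,39,0,0,0,-1],[0,0,39,0,0,0,-1],[0,0,39,0,0,0,-1]]]'
python3 -c "
from h import *
st()"
```

```text
clock: 3.45
position: [0.4638, 0.3004, 0.1906]
ee_rot: [-3.131, -0.252, -0.002]
force: [0.7, 0.4, -0.2]
width: 1.0
clk 3.45 grasp [463.9 300.5  31.6] yaw 0.161 zaxis [ 0.001  0.001 -1.   ] F [ 0.7  0.4 -0.2] w 92.0 q [-0.41  0.62 -0.36  1.93  0.34  0.65 -2.4 ]
```

```bash
python3 -m pendant '[[[0,0,2,0,0,0,-0.2],[0,0,2,0,0,0,0.3],[0,0,2,0,0,0,0.6],[0,0,2,0,0,0,0.6],[0,0,2,0,0,0,0.6],[0,0,2,0,0,0,0.6],[0,0,2,0,0,0,0.6]]]' 30
python3 -c "
from h import *
st()"
```

```text
clock: 4.32
position: [0.4635, 0.3002, 0.1877]
ee_rot: [3.131, 0.252, -0.0]
force: [-0.0, 0.1, 0.3]
width: 0.301
clk 4.33 grasp [463.5 300.2  28.7] yaw 0.161 zaxis [ 0. -0. -1.] F [-0.   0.1  0.3] w 27.7 q [-0.41  0.62 -0.36  1.94  0.35  0.64 -2.4 ]
```

```bash
python3 -m pendant '[[[0,0,-15,0,0,0,0.6],[0,0,-40,0,0,0,0.6],[0,0,-75,0,0,0,0.6],[0,0,-110,0,0,0,0.6],[0,0,-110,0,0,0,0.6],[0,0,-110,0,0,0,0.6]]]'
python3 - <<'E'
from h import *
st()
b=get_image("side")
crop("side",200,80,150,110,5,"pics/l1.png",b)
# placing target: shaft centre so reacher yaw -0.07, jaws in line with eraser
yaw=-0.07; c,s=np.cos(yaw),np.sin(yaw)
er=np.array([.673,-.098]); j=er-np.array([c,s])*.115   # jaw point 115mm short of eraser centre
sh=j-np.array([c,s])*.082
g=sh-np.array([c,s])*.006
print('jaw',j,'shaft',sh,'grip',sh-.068*np.array([c,s])+.002*np.array([s,-c]))
togo(g[0],g[1],.139,yaw)
E
```

```text
clock: 5.08
position: [0.4632, 0.2998, 0.2977]
ee_rot: [3.131, 0.252, -0.0]
force: [0.3, 0.8, -2.2]
width: 0.303
clk 5.08 grasp [463.2 299.7 138.7] yaw 0.161 zaxis [-0. -0. -1.] F [ 0.3  0.8 -2.2] w 27.9 q [-0.36  0.47 -0.43  1.85  0.25  0.87 -2.32]
jaw [ 0.55828163 -0.08995657] shaft [ 0.47648245 -0.08422126] grip [ 0.4085091  -0.08146025]
clk 5.12 shift [-54.1 379.8  -0.5] turn [0.001 0.001 0.231] F [ 0.4 -0.8 -1.7] w 28.1 q [-0.36  0.47 -0.43  1.85  0.25  0.87 -2.32]
```

View pics/l1.png

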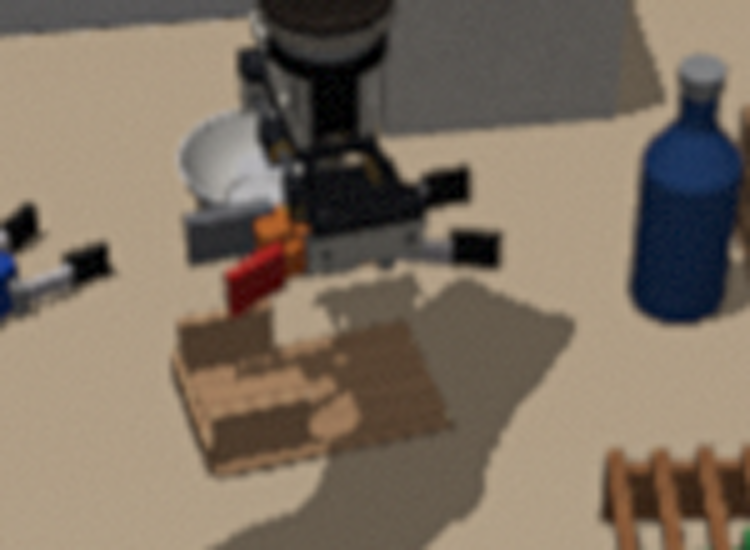

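```bash
python3 -m pendant '[[[-10,50,0,0,0,0.05,0.6],[-20,100,0,0,0,0.1,0.6],[-30,150,0,0,0,0.14,0.6],[-37,200,0,0,0,0.18,0.6],[-44,255,0,0,0,0.2,0.6],[-48,305,0,0,0,0.22,0.6],[-52,350,0,0,0,0.231,0.6],[-54,380,0,0,0,0.231,0.6],[-54,380,0,0,0,0.231,0.6],[-54,380,30,0,0,0.231,0.6],[-54,380,60,0,0,0.231,0.6],[-54,380,90,0,0,0.231,0.6],[-54,380,100,0,0,0.231,0.6],[-54,380,104,0,0,0.231,0.6],[-54,380,104,0,0,0.231,0.6]]]'
python3 - <<'E'
from h import *
st()
a=get_image("top");b=get_image("side")
crop("top",215,125,130,120,5,"pics/m1.png",a);crop("side",220,130,160,120,5,"pics/m2.png",b)
E
```

```text
clock: 7.0
position: [0.4713, -0.0833, 0.1942]
ee_rot: [3.14, -0.11, 0.001]
force: [0.5, 1.2, -1.1]
width: 0.303
clk 7.0 grasp [471.4 -83.3  35.2] yaw -0.07 zaxis [ 0.001 -0.    -1.   ] F [ 0.5  1.2 -1.1] w 27.9 q [ 0.26  0.52 -0.25  2.12  0.25  0.53 -1.82]
```

View pics/m2.png

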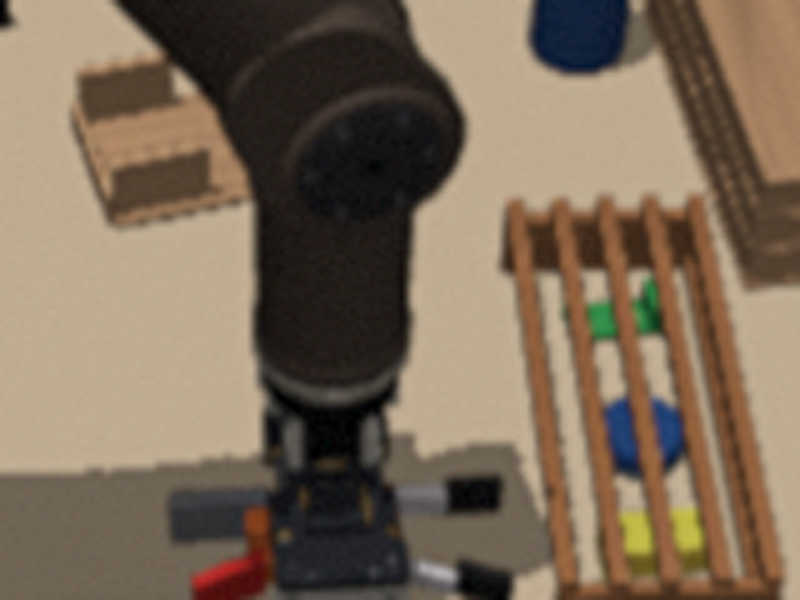

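```bash
python3 -m pendant '[[[0,0,6,0,0,0,0.6],[0,0,10,0,0,0,0.6],[0,0,13,0,0,0,0.6],[0,0,14,0,0,0,0.6],[0,0,14,0,0,0,0.6],[0,0,14,0,0,0,0.6]]]'
python3 - <<'E'
from h import *
st()
E
```

```text
clock: 7.85
position: [0.471, -0.0836, 0.1797]
ee_rot: [3.14, -0.11, 0.0]
force: [0.2, -0.1, -2.0]
width: 0.302
clk 7.85 grasp [471.1 -83.6  20.7] yaw -0.07 zaxis [ 0. -0. -1.] F [ 0.2 -0.1 -2. ] w 27.8 q [ 0.25  0.54 -0.24  2.13  0.26  0.5  -1.83]
```

```bash
python3 -m pendant '[[[0,0,0.7,0,0,0,0.6],[0,0,0.7,0,0,0,0.6],[0,0,0.7,0,0,0,0.2],[0,0,0.7,0,0,0,-0.4],[0,0,0.7,0,0,0,-1],[0,0,0.7,0,0,0,-1],[0,0,0.7,0,0,0,-1],[0,0,0.7,0,0,0,-1]]]'
python3 -c "
from h import *
st()"
python3 -m pendant '[[[0,0,-15,0,0,0,-1],[0,0,-50,0,0,0,-1],[0,0,-100,0,0,0,-1],[-40,0,-150,0,0,0,-1],[-100,0,-170,0,0,0,-1],[-100,0,-170,0,0,0,-1],[-100,0,-170,0,0,0,-1]]]'
python3 - <<'E'
from h import *
st()
a=get_image("top");b=get_image("side")
crop("top",225,125,120,110,6,"pics/m3.png",a);crop("side",220,130,160,120,5,"pics/m4.png",b)
cv2.imwrite("pics/top1.png",a[:,:,::-1]);cv2.imwrite("pics/side1.png",b[:,:,::-1])
E
```

```text
clock: 8.85
position: [0.471, -0.0836, 0.179]
ee_rot: [3.14, -0.11, -0.0]
force: [-0.3, 0.8, -1.2]
width: 0.894
clk 8.85 grasp [471.  -83.6  20. ] yaw -0.07 zaxis [-0. -0. -1.] F [-0.3  0.8 -1.2] w 82.2 q [ 0.24  0.54 -0.24  2.13  0.26  0.5  -1.83]
clock: 9.72
position: [0.3712, -0.0765, 0.35]
ee_rot: [3.139, -0.111, 0.004]
force: [-0.4, 0.1, -0.8]
width: 0.996
clk 9.72 grasp [371.6 -76.7 191. ] yaw -0.071 zaxis [ 0.002 -0.001 -1.   ] F [-0.4  0.1 -0.8] w 91.6 q [ 0.4   0.12 -0.36  2.18  0.06  0.85 -1.64]
```

View pics/m3.png

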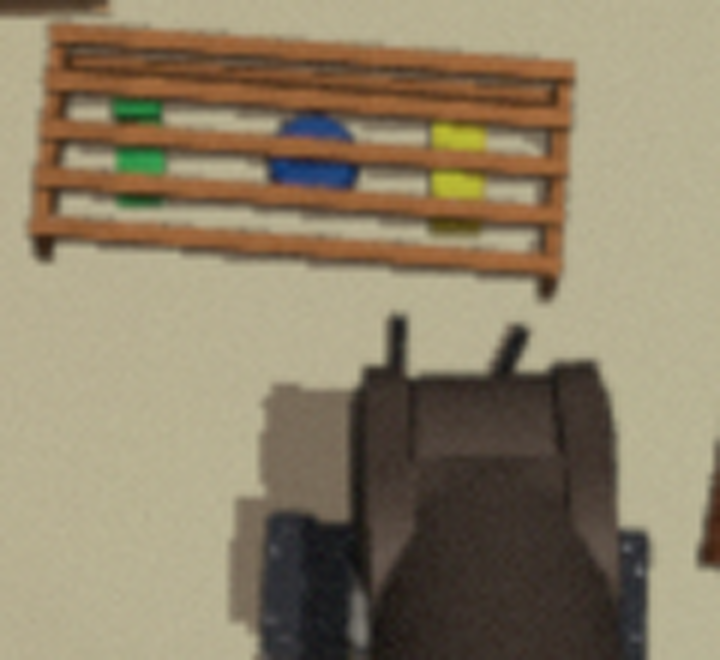

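View pics/m4.png

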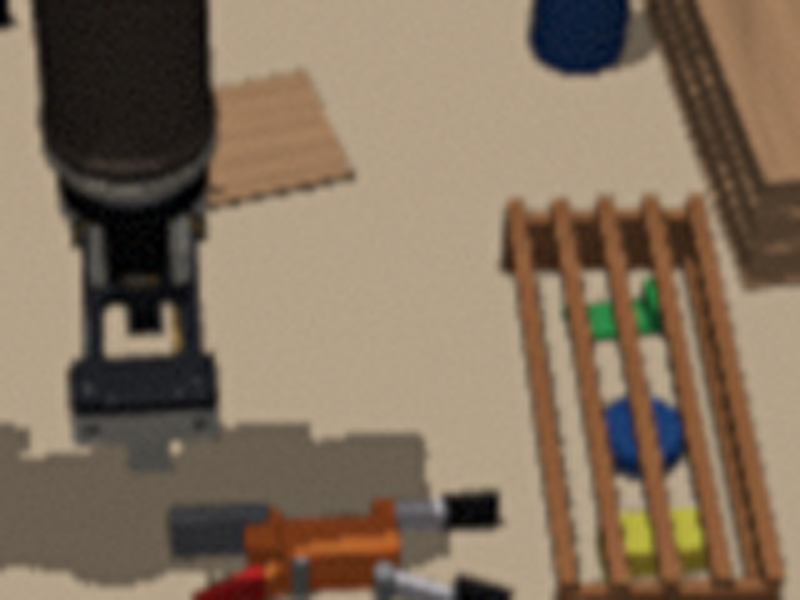

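Run:
```python
from h import *
t=lambda a,b,z:(plane("top",225+a/6-.42,125+b/6-.42,z)*1e3).round(1)
print('left jaw tip meas',t(398,317,.03),'side edges @v345',t(391,345,.03),t(406,345,.03))
print('right tip',t(517,325,.03))
c,s=np.cos(-.07),np.sin(-.07)
sh=np.array([471+6*c,-83.6+6*s])
L=lambda x,y:(sh+[c*x-s*y,s*x+c*y]).round(1)
print('pred left tip',L(100,31),'edges at x=85',L(85,36),L(85,26),'right tip outside',L(100,-47))
print('eraser L/R at v~215, 140',t(431,200,.028),t(485,200,.028),t(431,135,.028),t(485,135,.028))
print('front bottom',t(430,233,0),t(478,237,0), 'panel inner front', t(543,240,.052),t(556,120,.052), 'slat corners',t(560,262,.064),t(572,62,.064))
sd=lambda a,b,z:(plane("side",220+a/5-.4,130+b/5-.4,z)*1e3).round(1)
print('side: left pad top edge tip',sd(497,495,.03),'left pad far top',sd(445,495,.03))
print('eraser near top edge',sd(635,555,.028),sd(690,548,.028),'far',sd(625,513,.028),sd(697,508,.028))
```

```text
left jaw tip meas [578.8 -58.3  30. ] side edges @v345 [562.  -53.8  30. ] [561.8 -62.6  30. ]
right tip [ 572.7 -127.8   30. ]
pred left tip [578.9 -60.1] edges at x=85 [564.3 -54.1] [563.6 -64. ] right tip outside [ 573.5 -137.9]
eraser L/R at v~215, 140 [650.4 -79.5  28. ] [ 649.8 -111.4   28. ] [690.5 -80.5  28. ] [ 690.  -112.6   28. ]
front bottom [638.4 -79.5   0. ] [ 635.4 -108.2    0. ] panel inner front [ 617.6 -142.9   52. ] [ 690.5 -153.    52. ] slat corners [ 600.8 -151.3   64. ] [ 721.8 -162.5   64. ]
side: left pad top edge tip [579.7 -62.   30. ] left pad far top [548.8 -57.7  30. ]
eraser near top edge [ 652.  -115.8   28. ] [ 685.4 -115.3   28. ] far [653.4 -84.5  28. ] [697.  -86.7  28. ]
```

```bash
python3 -c "
from h import *
togo(.409,-.0813,.08,-.07);togo(.409,-.0813,.022,-.07)"
```

```text
clk 9.82 shift [ 37.2   2.2 110.2] turn [-0.    -0.001 -0.   ] F [0.8 0.2 0.7] w 92.0 q [ 0.4   0.13 -0.36  2.17  0.06  0.85 -1.64]
clk 9.82 shift [ 37.2   2.2 168.2] turn [-0.    -0.001 -0.   ] F [0.8 0.2 0.7] w 92.0 q [ 0.4   0.13 -0.36  2.17  0.06  0.85 -1.64]
```

```bash
python3 -m pendant '[[[20,1,30,0,0,0,-1],[37,2,70,0,0,0,-1],[37,2,108,0,0,0,-1],[37,2,108,0,0,0,-1],[37,2,135,0,0,0,-1],[37,2,155,0,0,0,-1],[37,2,168,0,0,0,-1],[37,2,168,0,0,0,-1],[37,2,168,0,0,0,-1]]]'
python3 - <<'E'
from h import *
st()
b=get_image("side")
crop("side",215,180,150,90,5,"pics/g1.png",b)
E
```

```text
clock: 10.95
position: [0.4084, -0.0812, 0.1818]
ee_rot: [3.139, -0.11, 0.002]
force: [-0.3, -0.5, 0.8]
width: 1.002
clk 10.95 grasp [408.6 -81.2  22.8] yaw -0.07 zaxis [ 0.001 -0.    -1.   ] F [-0.3 -0.5  0.8] w 92.2 q [ 0.27  0.48 -0.25  2.27  0.29  0.42 -1.86]
```

View pics/g1.png

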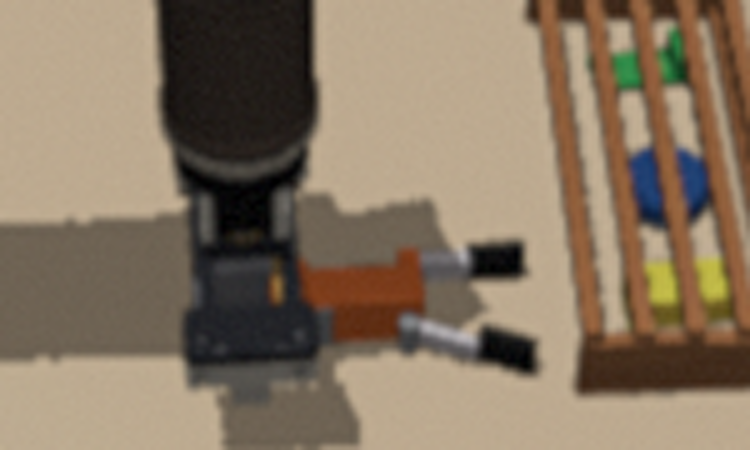

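```bash
python3 -m pendant '[[[0,0,0,0,0,0,-0.6],[0,0,0,0,0,0,-0.3],[0,0,0,0,0,0,-0.28],[0,0,0,0,0,0,-0.28],[0,0,0,0,0,0,-0.28]]]' 15
python3 - <<'E'
from h import *
st()
b=get_image("side")
crop("side",215,180,150,90,5,"pics/g2.png",b)
E
```

```text
clock: 11.62
position: [0.4079, -0.0807, 0.1811]
ee_rot: [-3.139, 0.109, 0.0]
force: [-1.3, 3.1, 5.9]
width: 0.641
clk 11.62 grasp [407.9 -80.6  22.1] yaw -0.07 zaxis [-0.  0. -1.] F [-1.3  3.1  5.9] w 59.0 q [ 0.26  0.48 -0.25  2.27  0.29  0.42 -1.86]
```

View pics/g2.png

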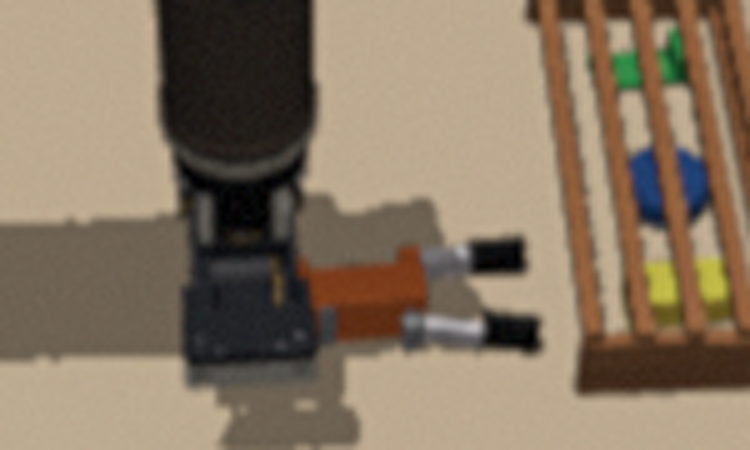

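```bash
python3 -m pendant '[[[0,0,-2,0,0,0,-0.28],[0,0,-4,0,0,0,-0.28],[0,0,-4,0,0,0,-0.28],[0,0,-4,0,0,0,-0.28]]]'
python3 - <<'E'
from h import *
st()
b=get_image("side");a=get_image("top")
crop("side",250,210,110,70,7,"pics/g3.png",b)
crop("top",275,120,70,75,8,"pics/g4.png",a)
E
```

```text
clock: 12.18
position: [0.408, -0.0812, 0.185]
ee_rot: [3.14, -0.111, -0.0]
force: [-0.5, 0.3, -2.2]
width: 0.641
clk 12.18 grasp [407.9 -81.2  26. ] yaw -0.07 zaxis [-0. -0. -1.] F [-0.5  0.3 -2.2] w 58.9 q [ 0.27  0.47 -0.26  2.27  0.28  0.43 -1.86]
```

View pics/g3.png

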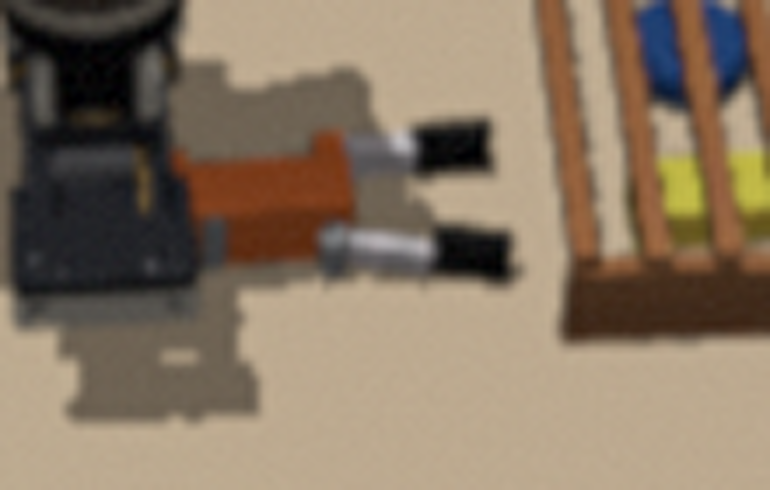

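View pics/g4.png

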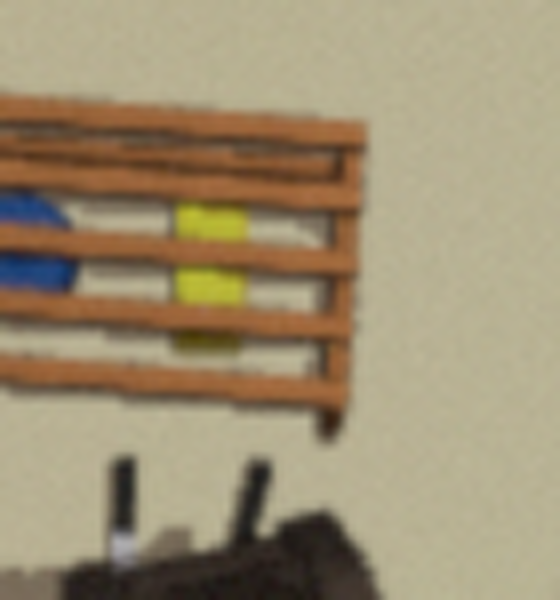

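Run:
```python
from h import *
t=lambda a,b,z:(plane("top",275+a/8-.44,120+b/8-.44,z)*1e3).round(1)
z=.034
print('tip L',t(123,458,z),'edges',t(112,500,z),t(134,500,z),'back edges',t(111,535,z),t(134,535,z))
print('tip R',t(260,460,z),'right mid v500',t(243,505,z),t(262,505,z))
print('eraser',t(177,220,.028),t(246,220,.028),t(175,290,.028),t(244,290,.028),'front',t(173,350,0),t(241,354,0))
print('panel inner front',t(322,395,.04),t(330,230,.052),'leg front',t(322,435,0))
a=get_image("top");h=cv2.cvtColor(a,cv2.COLOR_RGB2HSV)
```

```text
tip L [580.  -54.8  34. ] edges [561.1 -49.6  34. ] [560.9 -59.2  34. ] back edges [545.4 -48.8  34. ] [545.2 -58.8  34. ]
tip R [ 578.  -114.8   34. ] right mid v500 [ 557.8 -106.7   34. ] [ 557.6 -115.    34. ]
eraser [690.6 -81.5  28. ] [ 690.  -112.2   28. ] [658.1 -79.8  28. ] [ 657.6 -110.4   28. ] front [638.8 -79.3   0. ] [ 636.3 -109.8    0. ]
panel inner front [ 605.3 -142.4   40. ] [ 676.8 -147.5   52. ] leg front [ 598. -145.    0.]
```

```bash
python3 -m pendant '[[[0.5,5,0,0,0,0,-0.28],[0.7,10.7,0,0,0,0,-0.28],[0.7,10.7,0,0,0,0,-0.28],[12,10.4,0,0,0,0,-0.28],[25,10,0,0,0,0,-0.28],[38,9.6,0,0,0,0,-0.28],[51,9.2,0,0,0,0,-0.28],[60,8.9,0,0,0,0,-0.28],[60,8.9,0,0,0,0,-0.28]]]'
python3 - <<'E'
from h import *
st()
b=get_image("side");a=get_image("top")
crop("side",270,200,110,70,7,"pics/i1.png",b)
crop("top",275,120,70,75,8,"pics/i2.png",a)
E
```

```text
clock: 13.45
position: [0.4679, -0.0942, 0.185]
ee_rot: [-3.14, 0.11, -0.001]
force: [0.2, 0.4, -1.9]
width: 0.64
clk 13.45 grasp [468.  -94.1  26. ] yaw -0.07 zaxis [ 0.  0. -1.] F [ 0.2  0.4 -1.9] w 58.9 q [ 0.29  0.53 -0.26  2.13  0.27  0.51 -1.82]
```

View pics/i1.png

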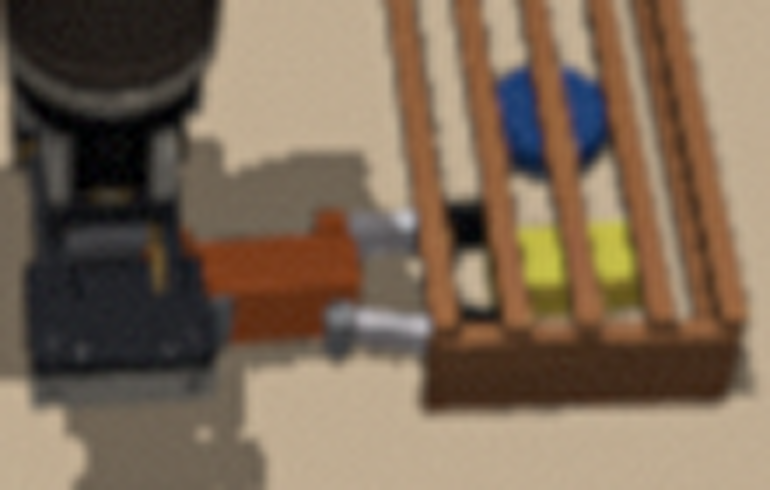

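View pics/i2.png

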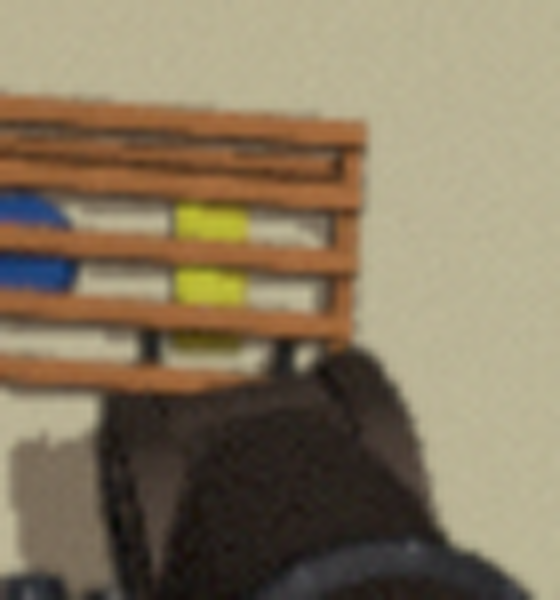

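```bash
python3 -m pendant '[[[12,-0.4,0,0,0,0,-0.28],[24,-0.7,0,0,0,0,-0.28],[36,-1,0,0,0,0,-0.28],[48,-1.4,0,0,0,0,-0.28],[51,-1.5,0,0,0,0,-0.28],[51,-1.5,0,0,0,0,-0.28]]]'
python3 - <<'E'
from h import *
st()
b=get_image("side");a=get_image("top")
crop("side",290,200,100,65,8,"pics/j1.png",b)
crop("top",275,120,70,75,8,"pics/j2.png",a)
E
```

```text
clock: 14.3
position: [0.5182, -0.0963, 0.1849]
ee_rot: [-3.14, 0.11, 0.001]
force: [-0.8, -0.4, -2.4]
width: 0.639
clk 14.3 grasp [518.1 -96.3  25.9] yaw -0.07 zaxis [-0.  0. -1.] F [-0.8 -0.4 -2.4] w 58.8 q [ 0.28  0.59 -0.26  2.    0.26  0.58 -1.81]
```

View pics/j1.png

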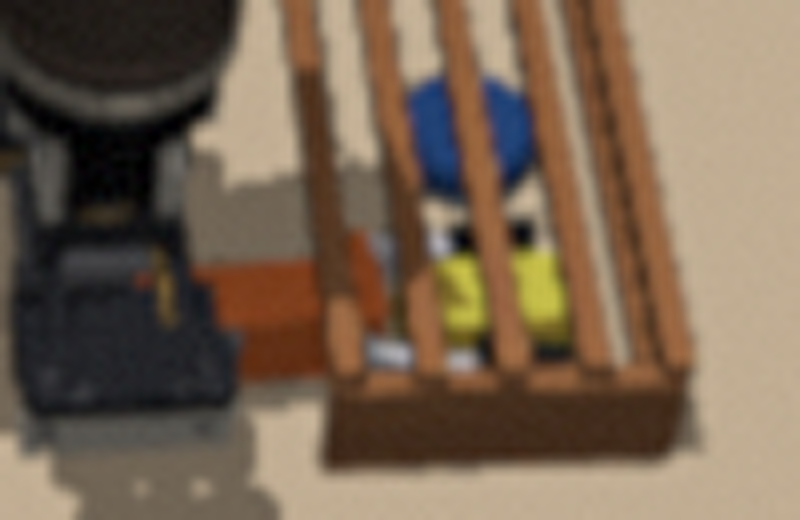

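View pics/j2.png

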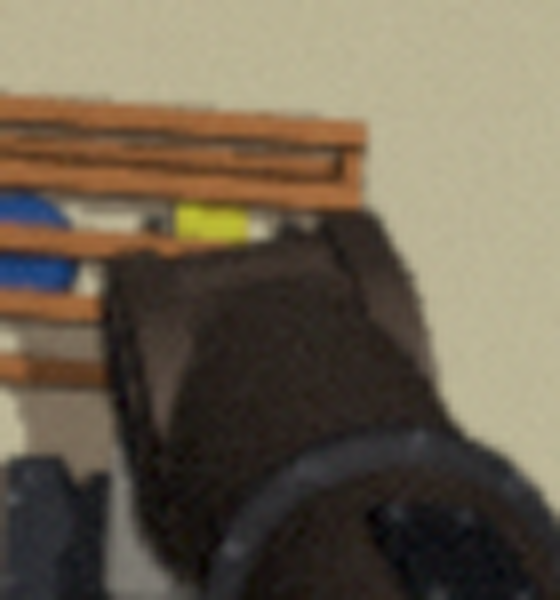

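```bash
python3 -m pendant '[[[0,0,1.5,0,0,0,-0.28],[0,0,2.8,0,0,0,-0.28],[0,0,2.8,0,0,0,-0.22],[0,0,2.8,0,0,0,-0.17],[0,0,2.8,0,0,0,-0.12],[0,0,2.8,0,0,0,-0.07],[0,0,2.8,0,0,0,-0.02],[0,0,2.8,0,0,0,0.03],[0,0,2.8,0,0,0,0.1],[0,0,2.8,0,0,0,0.2],[0,0,2.8,0,0,0,0.2]]]' 28
python3 - <<'E'
from h import *
st()
b=get_image("side");a=get_image("top")
crop("side",290,200,100,65,8,"pics/k1.png",b)
crop("top",275,120,70,75,8,"pics/k2.png",a)
E
```

```text
clock: 15.78
position: [0.5182, -0.0962, 0.1822]
ee_rot: [-3.14, 0.11, -0.0]
force: [0.8, 0.1, -1.4]
width: 0.483
clk 15.78 grasp [518.3 -96.2  23.2] yaw -0.07 zaxis [ 0.  0. -1.] F [ 0.8  0.1 -1.4] w 44.4 q [ 0.27  0.59 -0.26  2.01  0.27  0.58 -1.81]
```

View pics/k1.png

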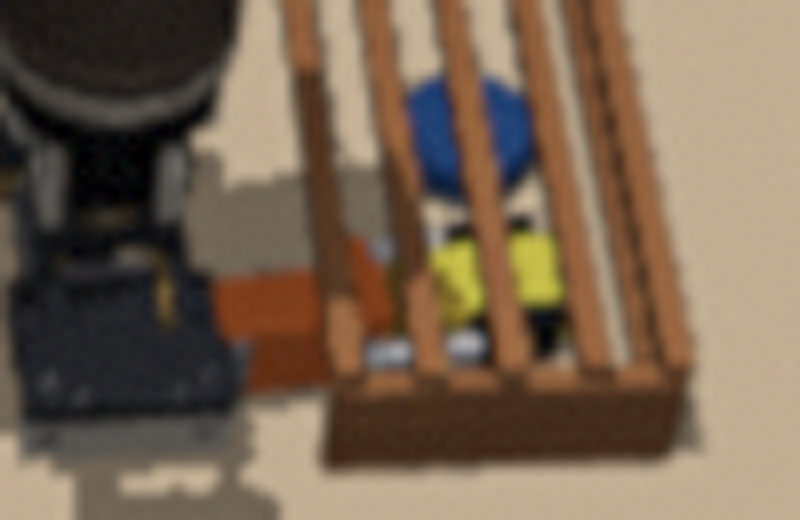

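View pics/k2.png

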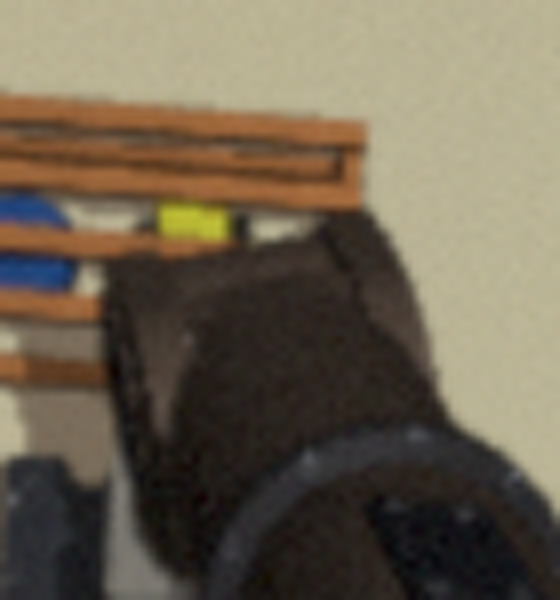

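```bash
python3 -m pendant '[[[0,0,-2,0,0,0,0.2],[0,0,-4,0,0,0,0.2],[0,0,-4,0,0,0,0.2],[-10,0.3,-4,0,0,0,0.2],[-25,0.8,-4,0,0,0,0.2],[-40,1.2,-4,0,0,0,0.2],[-55,1.6,-4,0,0,0,0.2],[-70,2.1,-4,0,0,0,0.2],[-85,2.5,-4,0,0,0,0.2],[-100,3,-4,0,0,0,0.2],[-115,3.4,-4,0,0,0,0.2],[-122,3.6,-4,0,0,0,0.2],[-122,3.6,-4,0,0,0,0.2]]]'
python3 - <<'E'
from h import *
st()
b=get_image("side");a=get_image("top")
crop("side",220,180,150,90,5,"pics/n1.png",b)
crop("top",255,120,90,90,7,"pics/n2.png",a)
E
```

```text
clock: 17.5
position: [0.396, -0.0914, 0.1863]
ee_rot: [3.14, -0.11, -0.0]
force: [0.4, 0.1, -2.2]
width: 0.482
clk 17.5 grasp [396.  -91.4  27.3] yaw -0.07 zaxis [-0. -0. -1.] F [ 0.4  0.1 -2.2] w 44.4 q [ 0.3   0.46 -0.26  2.29  0.29  0.42 -1.84]
```

View pics/n1.png

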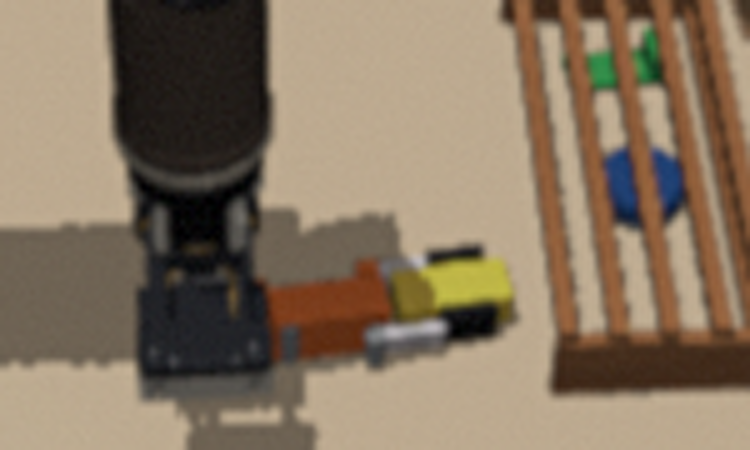

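View pics/n2.png

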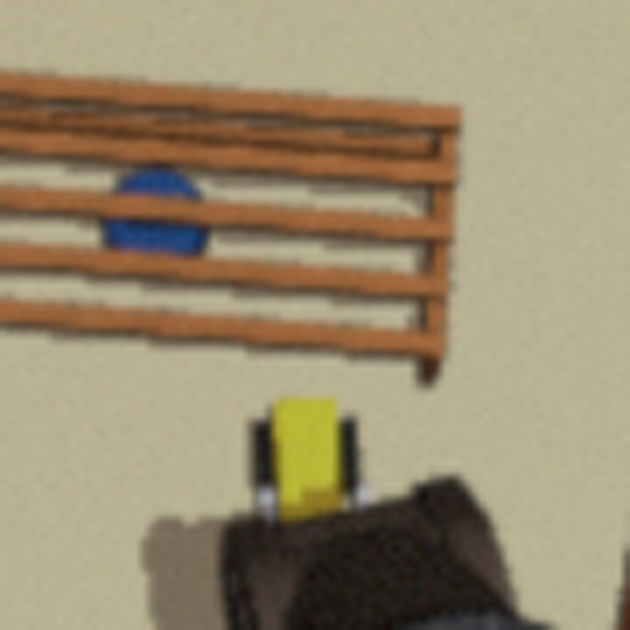

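Run:
```python
from h import *
t=lambda a,b,z:(plane("top",255+a/7-.43,120+b/7-.43,z)*1e3).round(1)
z=.032
print('er front L/R',t(275,400,z),t(338,398,z),'rear L',t(280,503,z),'R',t(342,490,z),'rear bottom',t(283,520,.004),t(340,510,.004))
print('left pad outer',t(253,425,.035),t(258,485,.035),'inner',t(272,430,.035))
s=lambda a,b,z:(plane("side",220+a/5-.4,180+b/5-.4,z)*1e3).round(1)
print('side front corner far/near',s(505,258,z),s(512,302,z),'rear',s(392,270,z),s(432,310,z))
```

```text
er front L/R [580.6 -68.6  32. ] [ 581.1 -100.2   32. ] rear L [527.6 -69.8  32. ] R [ 533.6 -100.9   32. ] rear bottom [525.3 -72.1   4. ] [ 529.9 -101.1    4. ]
left pad outer [567.1 -57.2  35. ] [536.2 -59.   35. ] inner [564.4 -66.6  35. ]
side front corner far/near [582.1 -73.9  32. ] [ 579.7 -106.6   32. ] rear [513.7 -73.5  32. ] [ 532.1 -105.9   32. ]
```

```bash
python3 -c "
from h import *
togo(.3266,-.2683,.085,-.303)"
```

```text
clk 17.6 shift [-57.6 181.4 -57.7] turn [-0.    -0.001  0.233] F [-0.1  0.  -2.1] w 44.4 q [ 0.3   0.46 -0.26  2.29  0.29  0.42 -1.84]
```

```bash
python3 -m pendant '[[[0,0,-20,0,0,0,0.2],[0,0,-45,0,0,0,0.2],[-5,5,-58,0,0,0,0.2],[-14,35,-58,0,0,0.03,0.2],[-24,65,-58,0,0,0.07,0.2],[-33,95,-58,0,0,0.11,0.2],[-42,125,-58,0,0,0.16,0.2],[-50,155,-58,0,0,0.2,0.2],[-56,175,-58,0,0,0.225,0.2],[-57.6,181.4,-58,0,0,0.233,0.2],[-57.6,181.4,-58,0,0,0.233,0.2],[-57.6,181.4,-58,0,0,0.233,0.2]]]'
python3 - <<'E'
from h import *
st()
b=get_image("side");a=get_image("top")
cv2.imwrite("pics/o_side.png",b[:,:,::-1])
crop("side",190,210,190,140,4,"pics/o1.png",b)
crop("top",310,150,100,90,7,"pics/o2.png",a)
E
```

```text
clock: 19.1
position: [0.3264, -0.2674, 0.2442]
ee_rot: [-3.106, 0.472, 0.0]
force: [0.1, -0.2, -2.8]
width: 0.482
clk 19.1 grasp [ 326.4 -267.3   85.2] yaw -0.302 zaxis [ 0.  0. -1.] F [ 0.1 -0.2 -2.8] w 44.3 q [ 0.75  0.36 -0.24  2.21  0.15  0.59 -1.47]
```

View pics/o1.png

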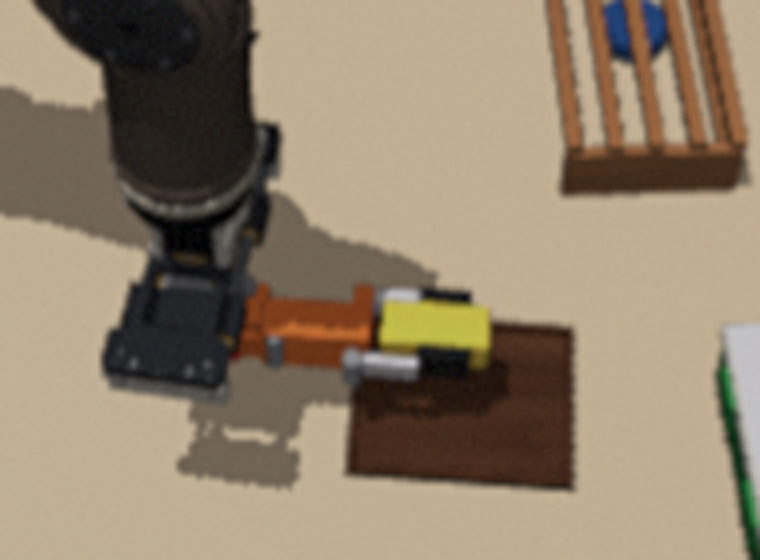

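View pics/o2.png

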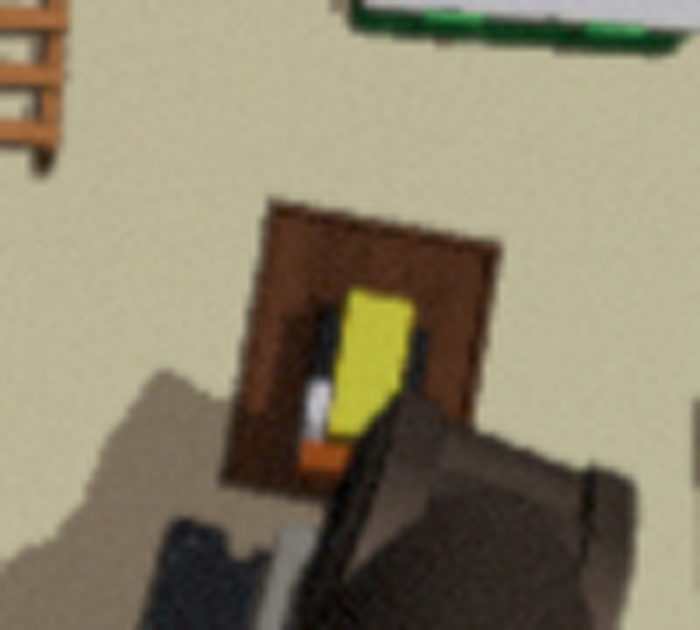

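Run:
```python
from h import *
t=lambda a,b,z:(plane("top",310+a/7-.43,150+b/7-.43,z)*1e3)
fl,fr,rl=t(350,290,.09),t(413,301,.09),t(329,433,.09)
u=(fl-rl)[:2];yaw=np.arctan2(u[1],u[0]);print(fl,fr,rl,'yaw',yaw,'len',np.linalg.norm(u),'w',np.linalg.norm((fl-fr)))
d=np.array([np.cos(yaw),np.sin(yaw)])
c=((fl+fr)/2)[:2]-35*d
# tray from this picture, top-camera only
p,r=fit([("top",310+a/7-.43,150+b/7-.43,l) for a,b,l in((272,200,(75,60,10)),(502,243,(75,-60,10)),(220,483,(-75,60,10)))],[.49,-.3,-.2]);print('tray',p,r.round(1).tolist())
e=c/1e3-p[:2];cc,s=np.cos(p[2]),np.sin(p[2]);print('eraser in tray',cc*e[0]+s*e[1],-s*e[0]+cc*e[1],'c',c)
```

```text
[ 511.37842867 -286.90665663   90.        ] [ 505.39777917 -317.02404847   90.        ] [ 441.46233165 -273.35537869   90.        ] yaw -0.1914481819338047 len 71.21725742915575 w 30.705463020993534
tray [ 0.4924054  -0.30515238 -0.21459493] [[-0.2, -0.2], [0.2, 0.1], [0.0, 0.1]]
eraser in tray -0.020053204337302143 0.005707401504935473 c [ 474.0275643  -295.30552395]
```

```bash
python3 -m pendant '[[[4,0,10,0,-0.025,0,0.2],[8.5,0,20,0,-0.055,0,0.2],[12.7,0,28,0,-0.08,0,0.2],[12.7,0,35,0,-0.08,0,0.2],[12.7,0,38,0,-0.08,0,0.2],[12.7,0,38,0,-0.08,0,0.2],[12.7,0,38,0,-0.08,0,0.2]]]'
python3 - <<'E'
from h import *
st()
b=get_image("side");a=get_image("top")
crop("side",240,270,110,75,7,"pics/p1.png",b)
crop("top",310,150,100,90,7,"pics/p2.png",a)
E
```

```text
clock: 20.08
position: [0.3381, -0.2721, 0.2065]
ee_rot: [-3.091, 0.473, 0.123]
force: [-0.6, -0.2, -2.8]
width: 0.48
clk 20.07 grasp [ 326.  -268.3   48. ] yaw -0.303 zaxis [-0.076  0.024 -0.997] F [-0.6 -0.2 -2.8] w 44.2 q [ 0.7   0.46 -0.2   2.18  0.19  0.59 -1.52]
```

View pics/p1.png

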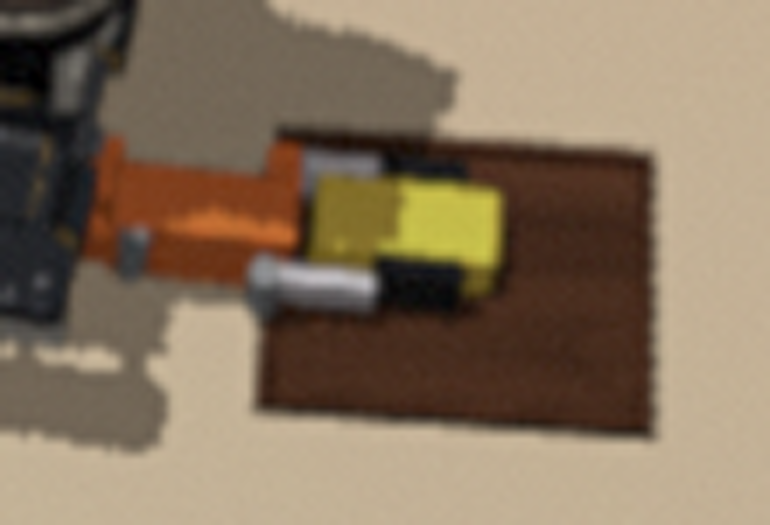

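View pics/p2.png

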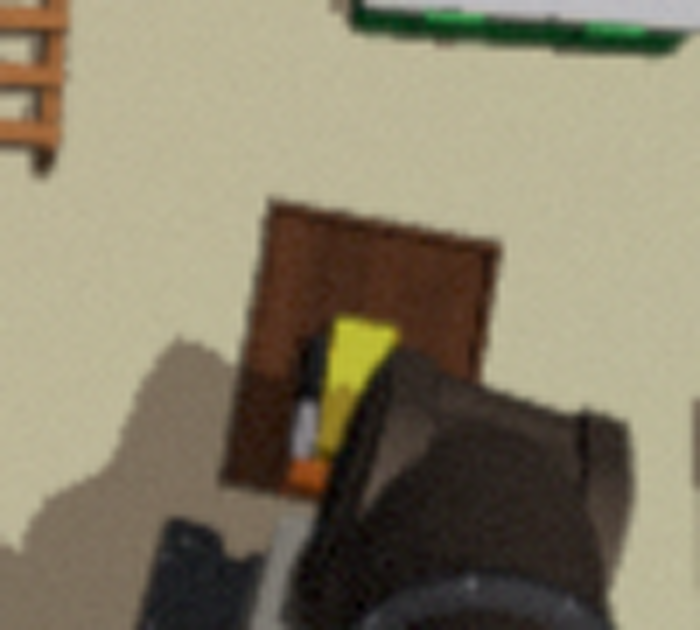

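```bash
python3 -m pendant '[[[0,0,2,0,0,0,0.2],[0,0,4,0,0,0,0.2],[0,0,5,0,0,0,0.2],[0,0,5,0,0,0,0.2]]]'
python3 -c "
from h import *
st()"
python3 -m pendant '[[[0,0,0.7,0,0,0,0.2],[0,0,1,0,0,0,0.2],[0,0,1,0,0,0,0.2]]]'
python3 - <<'E'
from h import *
st()
b=get_image("side")
crop("side",240,270,110,75,7,"pics/q1.png",b)
E
```

```text
clock: 20.68
position: [0.3377, -0.2719, 0.2011]
ee_rot: [-3.091, 0.472, 0.124]
force: [-0.3, 0.5, -2.1]
width: 0.481
clk 20.68 grasp [ 325.6 -268.1   42.6] yaw -0.303 zaxis [-0.076  0.024 -0.997] F [-0.3  0.5 -2.1] w 44.3 q [ 0.7   0.47 -0.2   2.19  0.19  0.58 -1.52]
clock: 21.05
position: [0.3377, -0.2719, 0.2003]
ee_rot: [-3.091, 0.472, 0.124]
force: [0.5, 0.9, -1.0]
width: 0.482
clk 21.05 grasp [ 325.6 -268.1   41.8] yaw -0.303 zaxis [-0.076  0.024 -0.997] F [ 0.5  0.9 -1. ] w 44.4 q [ 0.7   0.47 -0.2   2.19  0.2   0.58 -1.52]
```

View pics/q1.png

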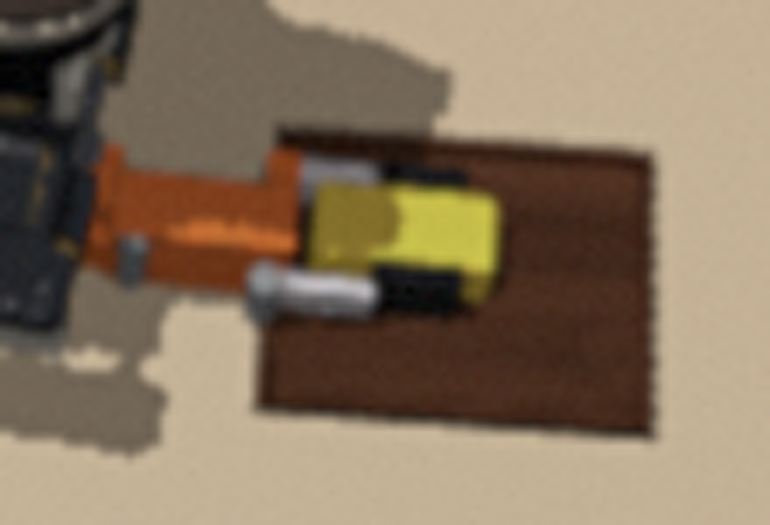

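```bash
python3 -m pendant '[[[0,0,0.7,0,0,0,0.2],[0,0,1,0,0,0,0.2],[0,0,1,0,0,0,0.2]]]'
python3 - <<'E'
from h import *
for i in range(3):
    st()
    get_image("top")
E
```

```text
clock: 21.48
position: [0.3376, -0.2719, 0.1993]
ee_rot: [-3.091, 0.472, 0.124]
force: [-0.0, 1.4, 1.2]
width: 0.481
clk 21.48 grasp [ 325.5 -268.1   40.8] yaw -0.303 zaxis [-0.076  0.024 -0.997] F [-0.   1.4  1.2] w 44.3 q [ 0.7   0.47 -0.2   2.19  0.2   0.57 -1.52]
clk 21.52 grasp [ 325.5 -268.1   40.8] yaw -0.303 zaxis [-0.076  0.024 -0.997] F [-1.1  0.9  0.6] w 44.6 q [ 0.7   0.47 -0.2   2.19  0.2   0.57 -1.52]
clk 21.57 grasp [ 325.5 -268.1   40.8] yaw -0.303 zaxis [-0.076  0.024 -0.997] F [-1.2 -0.6  1.2] w 44.2 q [ 0.7   0.47 -0.2   2.19  0.2   0.57 -1.52]
```

```bash
python3 -m pendant '[[[0,0,0,0,0,0,0.03],[0,0,0,0,0,0,-0.05],[0,0,0,0,0,0,-0.12],[0,0,0,0,0,0,-0.2],[0,0,0,0,0,0,-0.28],[0,0,0,0,0,0,-0.28],[0,0,0,0,0,0,-0.28]]]'
python3 - <<'E'
from h import *
st()
b=get_image("side");a=get_image("top")
crop("side",240,270,110,75,7,"pics/r1.png",b)
crop("top",310,150,100,90,7,"pics/r2.png",a)
E
```

```text
clock: 22.5
position: [0.3377, -0.2718, 0.1993]
ee_rot: [-3.091, 0.472, 0.123]
force: [0.6, 0.6, -0.1]
width: 0.641
clk 22.5 grasp [ 325.6 -268.    40.8] yaw -0.303 zaxis [-0.076  0.024 -0.997] F [ 0.6  0.6 -0.1] w 58.9 q [ 0.7   0.47 -0.2   2.19  0.2   0.57 -1.52]
```

View pics/r1.png

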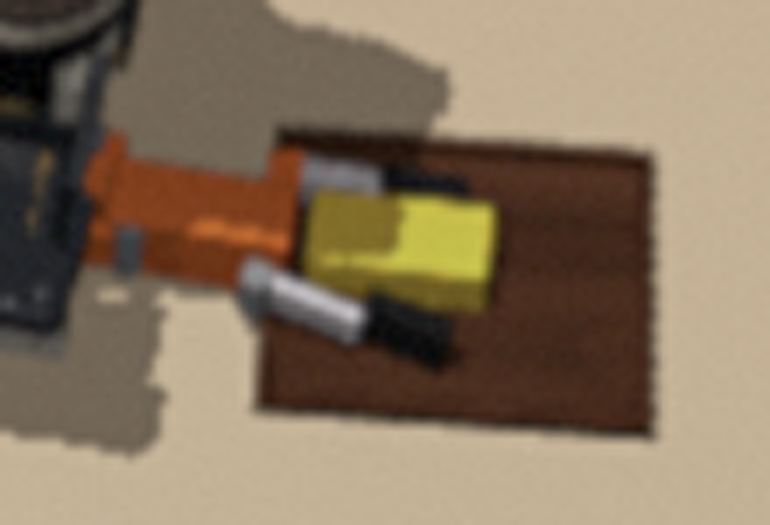

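View pics/r2.png

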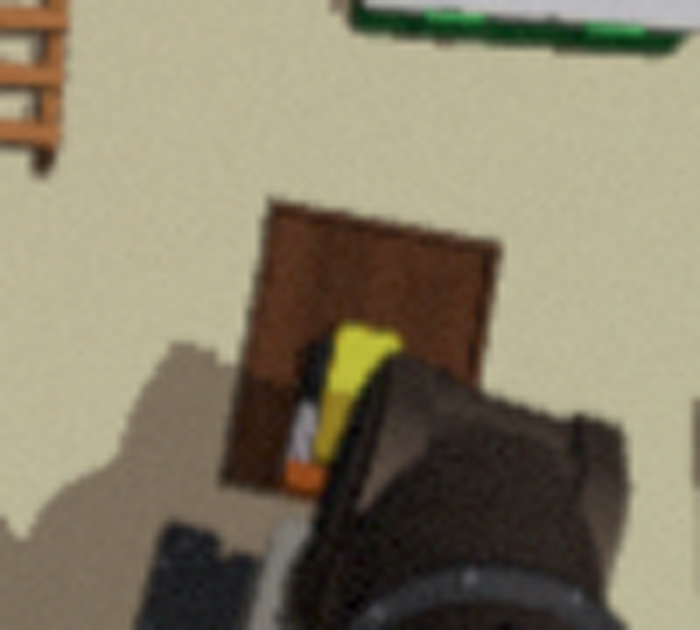

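```bash
python3 -m pendant '[[[-0.5,-2,-1,0,0,0,-0.28],[-1,-4,-1.5,0,0,0,-0.28],[-1.2,-5,-3,0,0,0,-0.28],[-2,-5,-8,0,0,0,-0.28],[-3,-5,-14,0,0,0,-0.28],[-3.5,-5,-20,0,0,0,-0.28],[-3.5,-5,-20,0,0,0,-0.28]]]'
python3 - <<'E'
from h import *
st()
b=get_image("side");a=get_image("top")
crop("side",240,270,110,75,7,"pics/s1.png",b)
E
```

```text
clock: 23.48
position: [0.3375, -0.2667, 0.2201]
ee_rot: [-3.092, 0.473, 0.122]
force: [0.1, -0.3, -0.9]
width: 0.644
clk 23.48 grasp [ 325.5 -263.    61.6] yaw -0.304 zaxis [-0.075  0.023 -0.997] F [ 0.1 -0.3 -0.9] w 59.3 q [ 0.7   0.43 -0.21  2.18  0.18  0.62 -1.52]
```

View pics/s1.png

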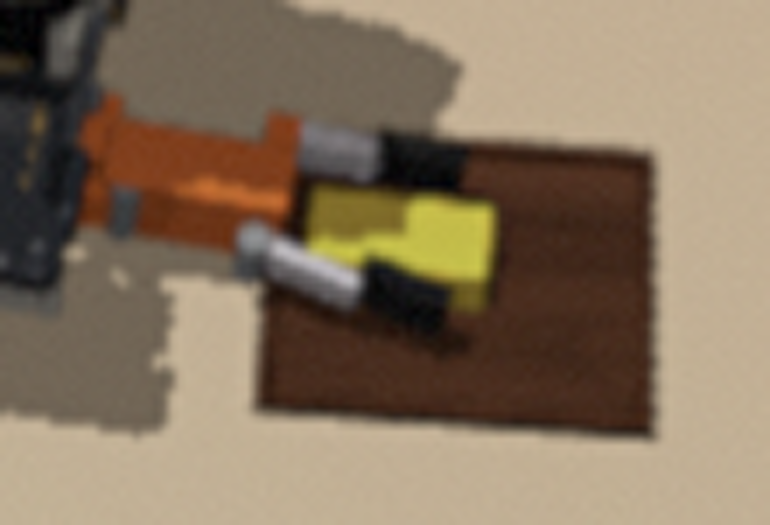

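```bash
python3 -m pendant '[[[-1,0,-12,0,0,0,-0.28],[-2,0,-28,0,0,0,-0.28],[-4,0,-45,0,0,0,-0.28],[-4,0,-50,0,0,0,-0.28],[-4,0,-50,0,0,0,-0.28]]]'
python3 - <<'E'
from h import *
st()
togo(.400,-.085,.11,-.07)
b=get_image("side")
crop("side",200,210,170,130,4.5,"pics/u1.png",b)
E
```

```text
clock: 24.2
position: [0.3375, -0.2666, 0.2699]
ee_rot: [-3.092, 0.472, 0.123]
force: [0.3, 0.0, -2.2]
width: 0.643
clk 24.2 grasp [ 325.4 -262.8  111.4] yaw -0.303 zaxis [-0.076  0.023 -0.997] F [ 0.3  0.  -2.2] w 59.1 q [ 0.72  0.34 -0.23  2.14  0.14  0.75 -1.48]
clk 24.2 shift [   5.5 -191.9    0.4] turn [-0.009  0.079 -0.233] F [ 0.3  0.  -2.2] w 59.1 q [ 0.72  0.34 -0.23  2.14  0.14  0.75 -1.48]
```

View pics/u1.png

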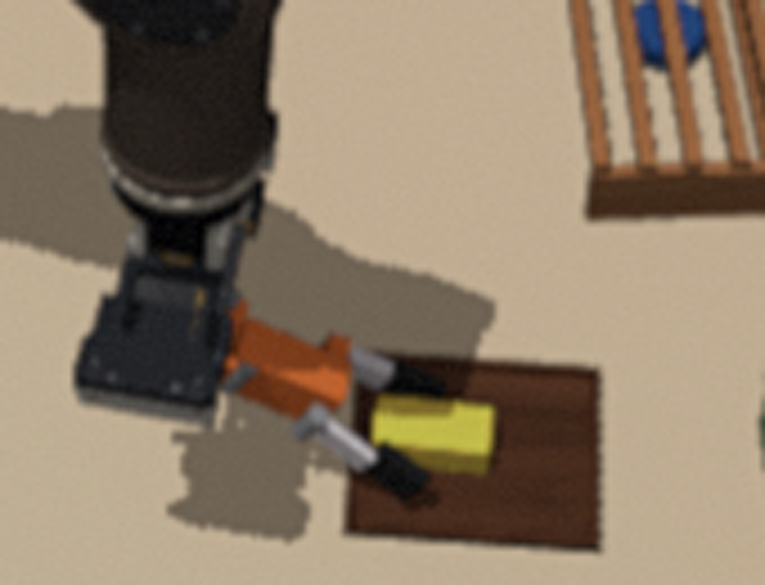

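```bash
python3 -m pendant '[[[0,0,-1,0,0,0,-0.28],[0,0,-3,0,0,0,-0.28],[0,0,-6,0,0,0,-0.28],[-0.8,0,-10,0,0,0,-0.28],[-1,0,-14,0,0,0,-0.28],[-1.5,0,-18,0,0,0,-0.28],[-2,0,-22,0,0,0,-0.28],[-2,0,-26,0,0,0,-0.28],[-2.5,0,-29,0,0,0,-0.28],[-2.5,0,-31,0,0,0,-0.28],[-2.5,0,-32,0,0,0,-0.28]]]'
python3 - <<'E'
from h import *
st()
b=get_image("side")
crop("side",200,210,170,130,4.5,"pics/u2.png",b)
a=get_image("top")
crop("top",310,150,100,90,7,"pics/u3.png",a)
E
```

```text
clock: 25.62
position: [0.3374, -0.2666, 0.3018]
ee_rot: [-3.091, 0.472, 0.124]
force: [0.5, -0.1, -2.1]
width: 0.643
clk 25.62 grasp [ 325.3 -262.8  143.3] yaw -0.303 zaxis [-0.076  0.024 -0.997] F [ 0.5 -0.1 -2.1] w 59.2 q [ 0.74  0.29 -0.24  2.11  0.11  0.83 -1.45]
```

View pics/u2.png

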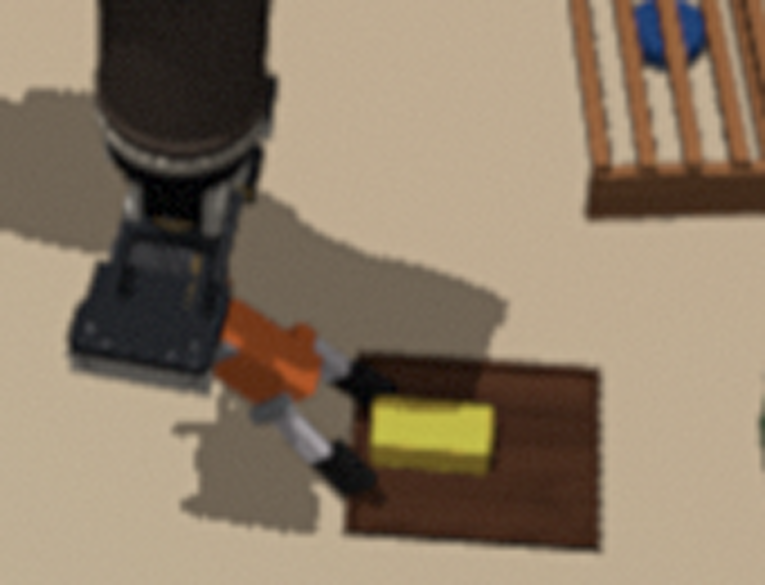

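View pics/u3.png

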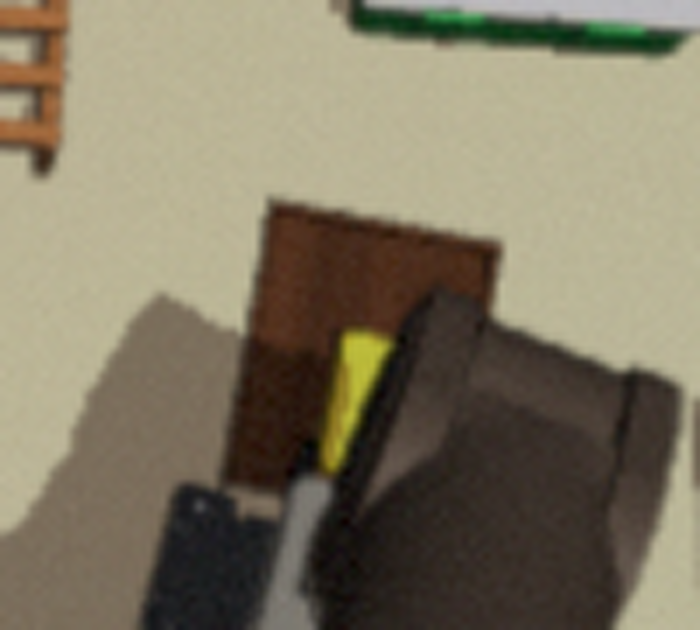

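```bash
python3 -m pendant '[[[-2,0,-8,0,0,0,-0.28],[-6,0,-22,0,0,0,-0.28],[-12,0,-40,0,0,0,-0.28],[-16,0,-60,0,0,0,-0.2],[-18,0,-75,0,0,0,-0.1],[-18,0,-85,0,0,0,0],[-18,0,-90,0,0,0,0.1],[-18,0,-90,0,0,0,0.1]]]' 28
python3 - <<'E'
from h import *
st()
b=get_image("side")
crop("side",180,190,190,150,4,"pics/v2.png",b)
a=get_image("top")
crop("top",290,150,120,100,6,"pics/v3.png",a)
E
```

```text
clock: 26.72
position: [0.3272, -0.2634, 0.393]
ee_rot: [-3.091, 0.472, 0.123]
force: [0.1, 0.1, 0.1]
width: 0.45
clk 26.73 grasp [ 315.1 -259.6  234.5] yaw -0.303 zaxis [-0.076  0.024 -0.997] F [0.1 0.1 0.1] w 41.4 q [ 0.76  0.15 -0.25  2.01  0.06  1.06 -1.39]
```

View pics/v2.png

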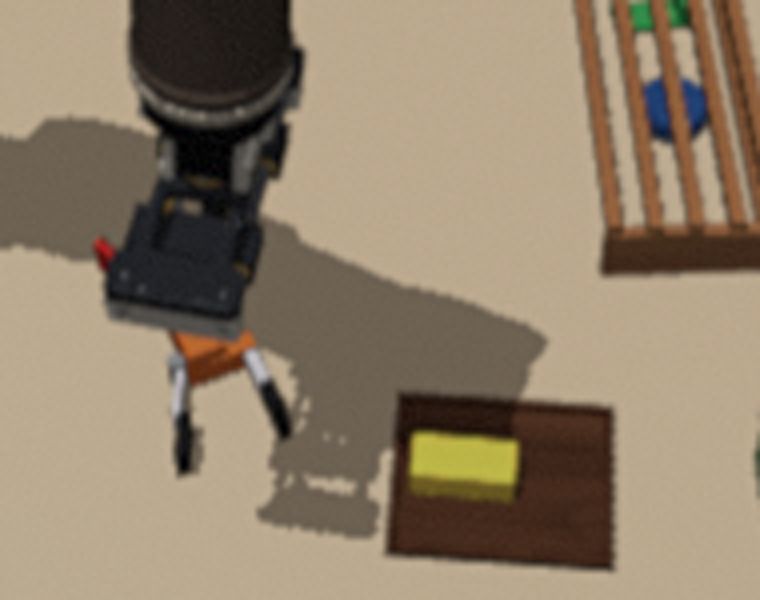

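View pics/v3.png

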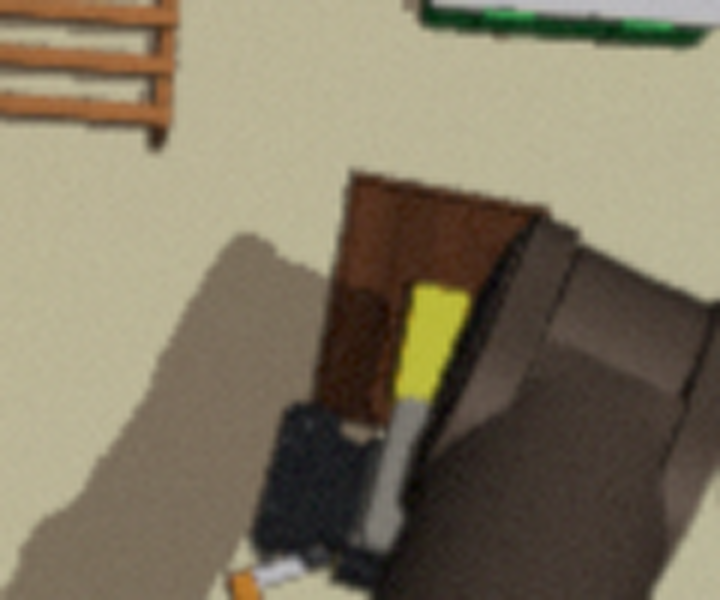

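Run:
```python
from h import *
b=get_image("side");st()
b=get_image("side");st()
crop("side",140,190,200,150,4,"pics/v4.png",b)
```

```text
clk 26.88 grasp [ 314.8 -259.4  233.9] yaw -0.303 zaxis [-0.077  0.024 -0.997] F [-0.   0.1  1. ] w 41.5 q [ 0.76  0.15 -0.25  2.01  0.06  1.06 -1.39]
clk 26.93 grasp [ 314.8 -259.4  233.9] yaw -0.303 zaxis [-0.077  0.024 -0.997] F [-0.  -0.7  0.3] w 41.2 q [ 0.76  0.15 -0.25  2.01  0.06  1.06 -1.39]
```

View pics/v4.png

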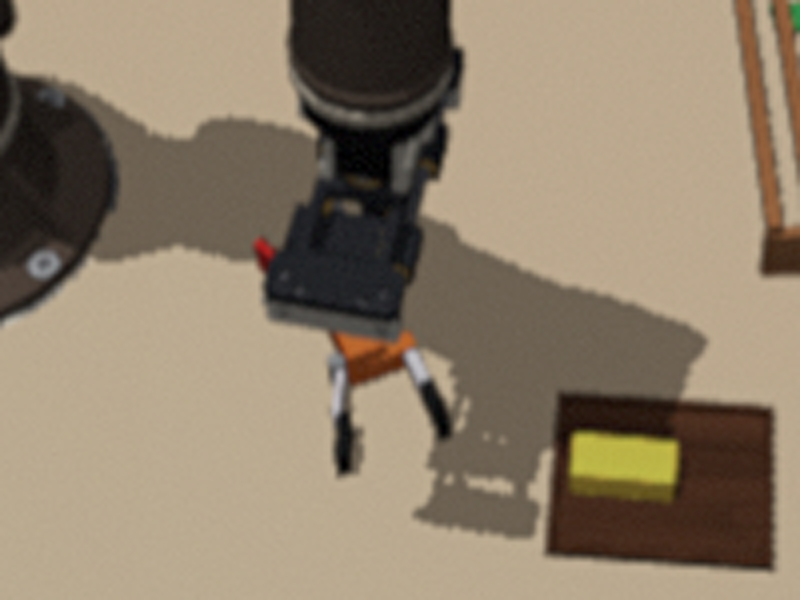

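```bash
python3 -m pendant '[[[0,0,-10,0,0,0,0],[0,-20,-20,0,0,0,-0.3],[0,-70,-25,0,0.02,0,-0.6],[0,-130,-25,0,0.05,0,-1],[0,-190,-25,0,0.08,0,-1],[0,-250,-25,0,0.08,0,-1],[0,-300,-25,0,0.08,0,-1],[0,-300,-25,0,0.08,0,-1],[0,-300,-25,0,0.08,0,-1]]]'
python3 - <<'E'
from h import *
st()
b=get_image("side");a=get_image("top")
cv2.imwrite("pics/w1.png",b[:,:,::-1]);cv2.imwrite("pics/w2.png",a[:,:,::-1])
crop("side",180,200,160,120,5,"pics/w3.png",b)
crop("top",300,150,130,110,6,"pics/w4.png",a)
E
```

```text
clock: 28.05
position: [0.4186, 0.0219, 0.4179]
ee_rot: [3.105, -0.474, -0.0]
force: [-0.4, 0.1, 0.1]
width: 0.998
clk 28.05 grasp [418.5  21.9 258.9] yaw -0.303 zaxis [-0. -0. -1.] F [-0.4  0.1  0.1] w 91.8 q [ 0.32  0.13 -0.55  1.98  0.08  1.05 -2.14]
```

View pics/w3.png

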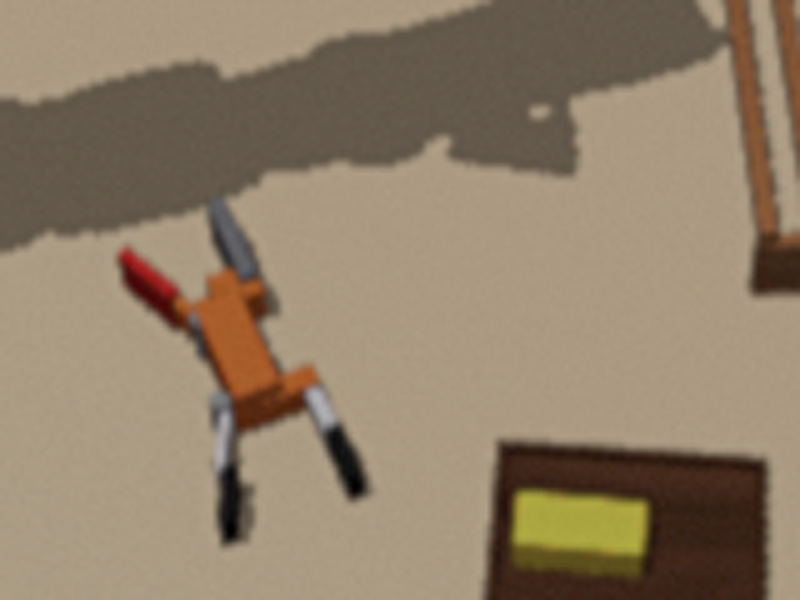

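View pics/w4.png

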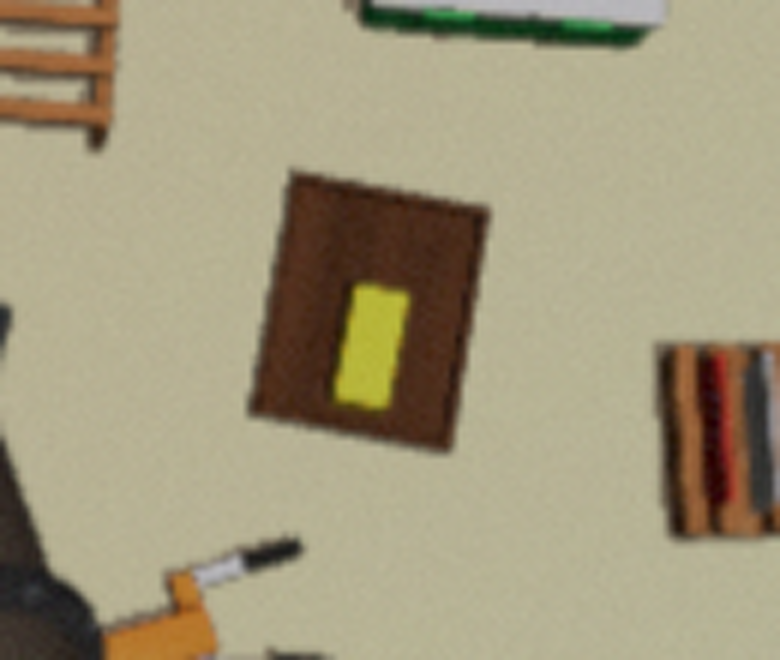

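Run:
```python
from h import *
s=lambda a,b,l:("side",180+a/5-.4,200+b/5-.4,l)
t=lambda a,b,l:("top",300+a/6-.42,150+b/6-.42,l)
obs=[s(235,402,(35,-14,42)),s(279,387,(35,14,42)),s(195,315,(-35,-14,42)),s(218,203,(-98,26,40)),s(360,493,(100,31,16)),s(240,430,(35,-14,2)),
 t(300,545,(100,31,30)),t(216,645,(35,-14,42)),t(247,562,(66,31,30))]
p,r=fit(obs,[.27,-.27,-1.3]);print(p,r.round(1).tolist())
```

```text
[ 0.29617588 -0.17218108 -1.28010213] [[-0.2, -0.4], [0.7, -1.1], [-1.0, -2.4], [0.0, -0.7], [-0.3, -0.7], [-0.0, 1.7], [1.4, -0.7], [2.1, 0.6], [0.9, -0.5]]
```

View pics/w2.png

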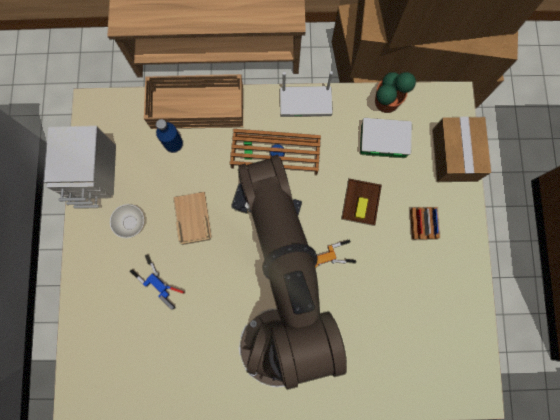

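View pics/w1.png

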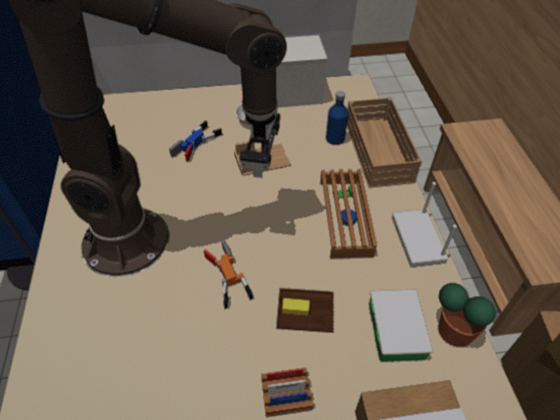

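Run:
```python
from h import *
A=cv2.imread("pics/side0.png");B=get_image("side")[:,:,::-1]
for nm,lo,hi,(u0,v0,u1,v1) in(("clip",(45,120,60),(80,255,255),(320,165,380,205)),("cap",(105,120,50),(125,255,255),(325,200,375,230)),("bottle",(100,100,30),(125,255,255),(320,85,355,150)),("lookalike",(105,120,50),(125,255,255),(165,115,225,160)),("passes",(105,120,50),(125,255,255),(255,360,320,415))):
    o=[]
    for im in(A,B):
        m=cv2.inRange(cv2.cvtColor(np.ascontiguousarray(im[v0:v1,u0:u1]),cv2.COLOR_BGR2HSV),lo,hi);M=cv2.moments(m,True)
        o.append((round(M['m10']/max(M['m00'],1)+u0,1),round(M['m01']/max(M['m00'],1)+v0,1),int(M['m00'])))
    print(nm,o)
st()
arm.sign_off()
```

```text
clip [(344.9, 192.5, 52), (344.9, 192.4, 51)]
cap [(348.1, 216.4, 89), (348.1, 216.2, 87)]
bottle [(336.9, 123.0, 680), (336.9, 123.1, 678)]
lookalike [(192.2, 139.7, 229), (192.3, 139.6, 228)]
passes [(288.0, 398.6, 247), (288.3, 398.4, 230)]
clk 28.2 grasp [418.4  21.  258.8] yaw -0.306 zaxis [-0.    -0.001 -1.   ] F [ 0.3  0.7 -0.5] w 91.9 q [ 0.33  0.13 -0.55  1.98  0.08  1.05 -2.14]
the job is handed in; nothing more can be done
```

The eraser is in the tray and the job is handed in at 28.2 s, but the reacher slipped out of the hand at the end instead of being laid down.

**What I did:**
- I lifted the reacher from its holder by the shaft, laid it on the open shelf and let go. Then I took it again across the grip and trigger.
- I put the jaws round the eraser under the rack and squeezed to 44 mm, which is the held width you gave. I drew it out and lowered it into the tray with the jaws tilted slightly down. I only let go once the force reading showed contact.

**What went wrong:** after the release, my light hold (about 59 mm) let the reacher swing jaws-down. When I raised it further it slipped out and dropped from a moderate height onto the shelf, rather than being laid down. I checked where it landed but did not pick it up and lay it again.

**Last checks:**
- **Eraser:** it lies flat in the tray, inside the rim, and the fingers never touched it.
- **Reacher:** it lies right way up on the shelf between the base and the tray, clear of the tray, jaws open and out of the hand. A flat pose fits both camera views with errors of mostly about a pixel, at worst about 2.4.
- **Other things:** the clip, cap, bottle, blue look-alike and blue pass are within 0.3 pixel of their starting image positions. The other passes, lunchbox and bowl I only checked by eye in the pictures, and they look unmoved.
- **Robot:** force readings were near zero, so it was touching nothing when I signed off.

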